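Close the air valve with the square T-key

TASK

Take the orange T-key from its red stand, fit its square end well down into the square recess of the black knob on the sloping face of the air valve, and with it turn the knob clockwise (looking at its face) as far as it goes. Then put the key back upright in its stand, fully down, and leave the air cylinder, the gauge and the oil jar where they are.

Things in the scene. Friction and masses are not known exactly. Their poses are not given: they have to be found in the camera images.
- key: T-key, 123 mm tall, standing tip down in the stand, about 0.25 kg. Origin: centre of the flat tip face at its lower end; z runs up the shank, x along the handle bar. Square steel end 16 x 16 mm (sides parallel to x and y) over z 0 to 30 mm, then a round shank 15 mm in diameter, a 22 mm collar at z 85 to 93, then the orange bar.
- key_grip (a point): Centre of the key's orange handle bar, 108 mm above the key's origin: bar 80 mm along the key's x, 18 mm thick in y, 30 mm high. Grip it across its thickness. Axes as the key's.
- stand: Fixed red key stand: block 64 x 64 mm, 50 mm tall, on a 100 x 100 x 8 mm dark foot. Origin: centre of the underside, on the table. In its middle a vertical round hole 30 mm in diameter with a 3 mm chamfer, from the top (50 mm up) to a floor 8 mm above the origin, where the key's tip rests.
- valve: Fixed air valve: dark foot 130 x 110 x 12 mm, aluminium body, brass ports to 77 mm either side in y at 35 mm height, blue sloping head on top (see head), 140 mm tall in all. Origin: centre of the foot's underside, z up, the slope faces its -x; head's origin lies at (-37, 0, 130) mm.
- head: The valve's blue sloping head, 100 x 90 mm. Origin: level with the black knob's top face, at the middle of the knob's float, 130 mm above the table. z points out of the face, parallel to the knob's axis, 35 degrees off vertical; x points up the slope. The knob's centre lies anywhere from -6 to +6 mm along x (y = 0), not measured, different each start; it does not shift if pressed lightly.
- knob (a joint): Turn of the black knob (60 mm in diameter, 24 mm high; in its aluminium centre a square recess 17.8 mm wide, 1.5 mm chamfer, 20 mm deep), rad, growing clockwise looking at its face; 0.1 N m friction. At 0 its yellow pointer points along the head's +x and the recess sides are parallel to the head's x and y. Hard stop at 1.75. Starts at 0.55 to 0.9.
- air_cylinder: Bystander: square aluminium air cylinder 100 x 40 x 40 mm with a 40 mm rod along +x, lying; origin under the centre of its body.
- gauge: Bystander: round pressure gauge lying face up, 60 mm in diameter, 30 mm tall; origin at the centre of its underside.
- oil_jar: Bystander: amber oil jar, 56 mm in diameter, 85 mm tall, upright; origin at the centre of its underside.
There are look-alikes about, which are no part of the job. What is shaped like the key but green or yellow is not meant.

How it is judged:
On the way, in this order (a step that is already met when the one before it is completed fails the run):
1. the key's square end sits at least 13 mm deep in the knob's recess, before the knob has been turned far (joint below 1.4) (z of key in the frame of head below -0.013 m and distance between key and head below 0.026 m and angle between the z axis of key and the z axis of head, either way round below 0.17 rad and value of joint knob below 1.4 rad), for 0.1 s.
2. with the key still at least 13 mm deep in the recess the knob stands within 0.08 rad of its stop (z of key in the frame of head below -0.013 m and distance between key and head below 0.026 m and angle between the z axis of key and the z axis of head, either way round below 0.17 rad and value of joint knob above 1.67 rad), for 0.1 s.
At the end, for the whole second after the job is handed in: The knob stands within 0.08 rad of its clockwise stop (joint above 1.67) and the key is back in the stand's hole, its tip within 5 mm of the hole's floor and within 9 mm of its axis, upright within 0.25 rad, at rest; the bystanders are within 30 mm of where they were and not knocked over (value of joint knob above 1.67 rad and horizontal distance between key and stand below 0.009 m and z of key in the frame of stand between 0.004 and 0.013 m and angle between key's own z axis and vertical below 0.25 rad and linear speed of key below 0.02 m/s); the robot touches nothing.
It fails at once if the air cylinder was pushed or knocked over (distance of air_cylinder from where it was at the start of the episode above 0.03 m or angle between air_cylinder's own z axis and vertical above 0.5 rad).
It fails at once if the gauge was pushed or knocked over (distance of gauge from where it was at the start of the episode above 0.03 m or angle between gauge's own z axis and vertical above 0.5 rad).
It fails at once if the oil jar was pushed or knocked over (distance of oil_jar from where it was at the start of the episode above 0.03 m or angle between oil_jar's own z axis and vertical above 0.5 rad).
It also fails if it takes over 67 s, if anything falls off the work surface, if the arm or the gripper's body presses on something with over 40 N, if the wrist force passes 120 N, or if a joint passes its speed limit or range.

ROBOT

A 7-joint arm with a two-finger parallel gripper is mounted at the origin on the work surface. World frame = base frame: x ahead of the robot, y to its left, z up, the work surface at z = 0. Lengths are in m, angles in rad, forces in N, time in s.
With the tool pointing down it reaches from about 0.4 to 0.85 m from the base axis. Payload 10.4 kg.
Tool frame: the origin (TCP) lies between the finger pads; the fingertips stand manip.tip_extent ahead of it and the grasp point (between the pads) lies 6 mm ahead of it (manip.tip_extent is the distance from the TCP to the fingertips, in m); z points along the fingers, y is the line along which they close (so a half turn about z gives the same grasp; the last joint's range is limited). The gripper opens to 85 mm and grips with 20 to 120 N. Pads are 22 mm wide; open, the fingers measure 114 mm over their backs; the gripper's body (76 mm by 85 mm) begins 54 mm behind the grasp point. The pads swing forward as they close: fully open they stand 13 mm farther back than shut.
Start: joints at [-1.35, 0.332, -0.065, 1.46, 0.022, 1.35, -0.088], TCP at [0.151, 0.607, 0.256] pointing down, gripper open.
Joint ranges: [-2.6, 2.6], [-0.5, 2.12], [-1.47, 1.34], [0.16, 2.42], [-1.27, 4.41], [0.06, 2.06], [-2.6, 2.6]. Speed limits (rad/s): [2.22, 2.22, 2.79, 2.79, 3.14, 3.14, 3.14].

INTERFACE

Orientations are given as a unit quaternion [x, y, z, w].
In Python, from workcell import get_obs, optics, workorder, manip gives the robot as it stands.
- The arm moves only by the tool jog_arm, never from a script. Its argument "increments" is a list of rows, each a list of 7 numbers: the shift along the tool's x, y, z in m, then the turn, a rotation vector about the tool's x, y, z in rad, then the opening, from -1 (shut) to 1 (fully open). A call has 1 to 5 rows; each row is the pose to reach, as a shift and turn from the pose commanded when the call began, along the tool's axes at that moment; what a row does not reach only later rows make up. A row lasts 1/12 s, in which the tool goes at most 41.7 mm and 7.16 degrees, less where a joint would pass 70% of its speed; a pose out of reach is approached as far as the arm can. A call with a gripper value outside its range is refused whole. The fingers move at their own pace and stop on an object; "grip_force" is the grip in N (left out, the last holds). Time passes only in rows, so rows that repeat a pose let the fingers close. It gives the time, the measured TCP pose, the force, the opening and the grip force at its end, in the units of the state.
- get_obs(): the state, without advancing time (a new reading comes with each control period).
- optics.camera(name): name is "scene" or "top"; returns a dict with "color" (420x560x3 uint8, red, green, blue), "depth" (420x560 float32, m along the optical axis (not along the pixel's ray), 0 where there is no reading), "K" (3x3 intrinsics, pixels), "R" (3x3) and "t" (3): a world point X has camera coordinates R X + t. Camera axes: x right, y down, z forward; pixel columns grow to the right and rows downward; lengths in m; the calibration is good to about 2 mm. A picture is of the moment at which its call begins.
- workorder.hand_in(): hands the job in; it is judged then, once.
The state is a dict: "clock": time; "joint_pos": joint angles; "joint_velocities": joint speeds; "tau": joint torques, N m; "position": TCP position; "ee_rot": TCP orientation; "ft_force": force on the tool from outside, world axes, zero at the start; "torque": the same for the moment, N m; "grip_width": opening from 0.0 (shut) to 1.0 (fully open); "grasp_force": force on a finger pad.
Only numpy, scipy, OpenCV 4.12 (cv2) and the standard library are available. Lean on these libraries where they do the work, as an engineer would, in place of code of your own. Each camera call takes 0.05 s, during which the arm holds its last target. There are 200 camera calls.

## Working session

There is one attempt and no reset: what is moved stays moved. The work goes in short steps, Python scripts to look and compute and a tool call to move; the robot and the scene stay as the last step left them, time stands still between calls to the robot, and variables do not carry over. Pictures are saved under pics/ and viewed, at most 10 in all, crops included, and the job is handed in when it is done.

Besides the shell and the picture viewer there is one more tool, called after "Call:" by a JSON object that holds its "method" and its "body". jog_arm: Moves the arm, as the interface text tells. Its arguments: {"type":"object","properties":{"increments":{"type":"array"},"grip_force":{"type":"number"}},"required":["increments"]}

```bash
mkdir -p pics; ls; python3 - <<'E'
from workcell import get_obs, optics, manip
import cv2,numpy as np
o=get_obs(); print({k:np.round(v,4) for k,v in o.items()}); print(manip.tip_extent)
for n in ("scene","top"):
    c=optics.camera(n); np.savez(f"{n}0.npz",**c); cv2.imwrite(f"pics/{n}0.png",c["color"][:,:,::-1]); print(n,c["K"].round(1).tolist(),c["R"].round(3).tolist(),c["t"].round(3))
E
```

```text
pics
{'clock': np.float64(0.0), 'joint_pos': array([-1.3496,  0.3329, -0.0647,  1.461 ,  0.0216,  1.3499, -0.0885]), 'joint_velocities': array([-0.0018,  0.0011, -0.0004, -0.0004,  0.0017, -0.0017,  0.0011]), 'tau': array([-1.00000e-04, -6.25438e+01,  4.92000e-02, -3.91613e+01,
        1.61000e-02,  9.90000e-03, -0.00000e+00]), 'position': array([0.1508, 0.6062, 0.2555]), 'ee_rot': array([ 1.216e-01,  9.926e-01, -7.000e-04, -1.000e-04]), 'ft_force': array([-0.3181, -0.1921,  0.0892]), 'torque': array([ 0.0185, -0.0094,  0.0038]), 'grasp_force': np.float64(0.0), 'grip_width': np.float64(1.0016)}
0.025
scene [[453.1, 0.0, 277.2], [0.0, 453.1, 212.3], [0.0, 0.0, 1.0]] [[-0.688, 0.726, -0.012], [0.554, 0.514, -0.655], [-0.469, -0.457, -0.756]] [ 0.283 -0.229  1.588]
top [[408.6, 0.0, 284.8], [0.0, 408.6, 200.0], [0.0, 0.0, 1.0]] [[0.029, -0.999, -0.024], [-0.986, -0.024, -0.166], [0.166, 0.029, -0.986]] [0.085 0.503 0.99 ]
```

View pics/scene0.png

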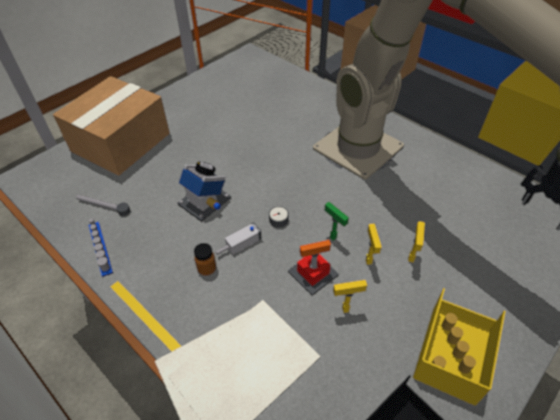

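View pics/top0.png

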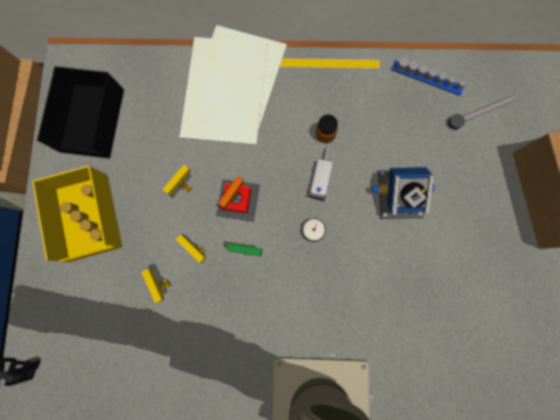

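The scene view shows the stand at (314,268) with the orange bar at (315,247), and the valve at (203,185). In the top view, the stand is at (237,198), the bar at (231,192) and the knob at (414,196). The oil jar is at (327,128), the cylinder at (321,180) and the gauge at (313,230).

```bash
cat > h.py <<'E'
import numpy as np,cv2
from scipy.spatial.transform import Rotation as Ro
def load(n): return dict(np.load(n))
def proj(c,P):
    q=np.atleast_2d(P)@c["R"].T+c["t"]; q=q@c["K"].T; return q[:,:2]/q[:,2:]
def rays(c,uv):
    uv=np.atleast_2d(uv).astype(float); d=np.c_[uv,np.ones(len(uv))]@np.linalg.inv(c["K"]).T@c["R"]
    return -c["R"].T@c["t"], d
def onz(c,uv,z):
    o,d=rays(c,uv); return o+d*((z-o[2])/d[:,2])[:,None]
def pts(c,m):
    v,u=np.nonzero(m&(c["depth"]>0)); d=c["depth"][v,u]
    o,r=rays(c,np.c_[u,v]); return o+r*d[:,None], np.c_[u,v]
def hsv(c): return cv2.cvtColor(c["color"],cv2.COLOR_RGB2HSV)
def tri(c1,u1,c2,u2):
    (o1,d1),(o2,d2)=rays(c1,u1),rays(c2,u2)
    A=np.c_[d1[0],-d2[0]]; s=np.linalg.lstsq(A,o2-o1,rcond=None)[0]
    a,b=o1+d1[0]*s[0],o2+d2[0]*s[1]; return (a+b)/2,np.linalg.norm(a-b)
E
python3 - <<'E'
from h import *
C={n:load(n+"0.npz") for n in("top","scene")}
box={"top":(195,160,280,230),"scene":(280,230,345,300)}
for n,c in C.items():
    h=hsv(c); x0,y0,x1,y1=box[n]; w=np.zeros(h.shape[:2],bool); w[y0:y1,x0:x1]=1
    o=w&(h[...,0]>=5)&(h[...,0]<=16)&(h[...,1]>150)&(h[...,2]>90)
    r=w&((h[...,0]<4)|(h[...,0]>172))&(h[...,1]>150)&(h[...,2]>60)
    print(n,"orange",o.sum(),cv2.minAreaRect(np.argwhere(o)[:,::-1].astype(np.float32)),"red",r.sum())
    P,uv=pts(c,o); print(" orange pts z pct",np.percentile(P[:,2],[2,20,50,80,98]).round(3),"mean",P.mean(0).round(4))
    T=P[P[:,2]>0.125]; 
    if len(T)>5:
        rr=cv2.minAreaRect(T[:,:2].astype(np.float32)*1000); print(" top rect mm",rr,T.mean(0).round(4),len(T))
    P,uv=pts(c,r); T=P[abs(P[:,2]-.05)<.006]; print(" red z",np.percentile(P[:,2],[2,20,50,80,98]).round(3),"top rect",cv2.minAreaRect(T[:,:2].astype(np.float32)*1000))
t=C["top"];s=C["scene"]
a=cv2.resize(t["color"][150:235,190:275],None,fx=4.6,fy=4.6,interpolation=3);b=cv2.resize(t["color"][150:235,370:455],None,fx=4.6,fy=4.6,interpolation=3)
cv2.imwrite("pics/crops.png",np.hstack([a,b])[:,:,::-1])
a=cv2.resize(s["color"][225:300,275:350],None,fx=5.2,fy=5.2,interpolation=3);b=cv2.resize(s["color"][150:225,165:240],None,fx=5.2,fy=5.2,interpolation=3)
cv2.imwrite("pics/crops2.png",np.hstack([a,b])[:,:,::-1])
E
```

```text
top orange 348 ((230.48001098632812, 192.36001586914062), (11.199999809265137, 34.79999923706055), 36.869895935058594) red 386
 orange pts z pct [0.035 0.116 0.129 0.131 0.133] mean [0.5024 0.2247 0.1186]
 top rect mm ((504.4540100097656, 224.84674072265625), (18.714801788330078, 77.40245056152344), 58.36384201049805) [0.5036 0.2245 0.1297] 240
 red z [0.012 0.04  0.048 0.05  0.053] top rect ((505.1402282714844, 224.3528594970703), (63.78443145751953, 63.999229431152344), 83.38167572021484)
scene orange 317 ((315.32940673828125, 247.9823455810547), (10.954989433288574, 30.804128646850586), 77.47119140625) red 598
 orange pts z pct [0.106 0.116 0.128 0.131 0.134] mean [0.5119 0.2278 0.1243]
 top rect mm ((508.4981384277344, 225.70877075195312), (20.446842193603516, 79.17103576660156), 60.4997444152832) [0.5097 0.2265 0.1299] 196
 red z [0.011 0.028 0.047 0.05  0.053] top rect ((508.2573547363281, 226.08631896972656), (64.18480682373047, 65.11235809326172), 82.37727355957031)
```

View pics/crops.png

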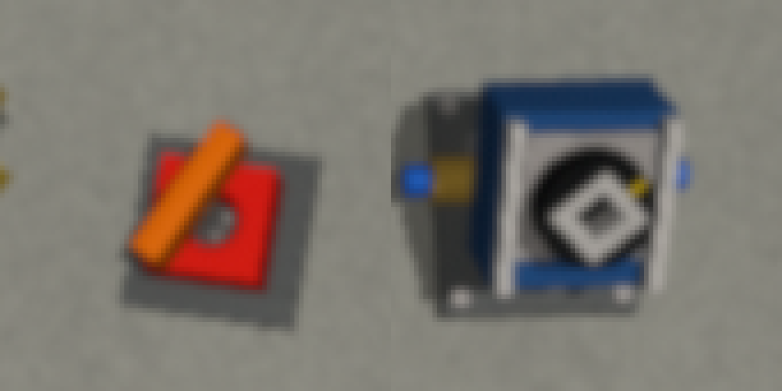

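View pics/crops2.png

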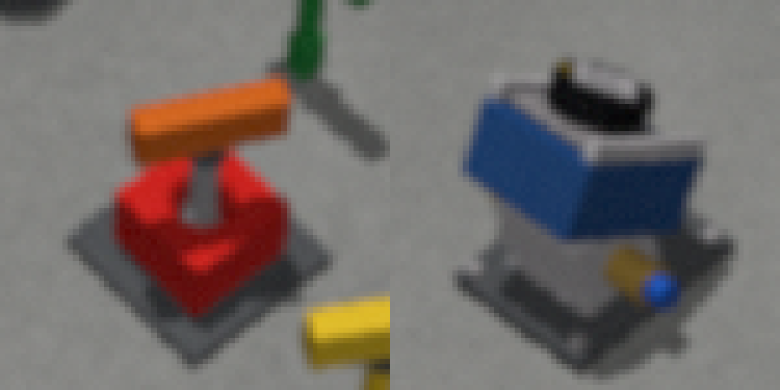

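The crops show the key upright in the stand hole, with the bar at 149–150° in xy. The valve slope faces the robot. The aluminium square around the recess is at top px ~(415,196), with the yellow pointer up and to its right at ~(424,190). Next I'll measure the head.

```bash
python3 - <<'E'
from h import *
C={n:load(n+"0.npz") for n in("top","scene")}
t=C["top"]; h=hsv(t); x0,y0,x1,y1=385,160,445,225
w=np.zeros(h.shape[:2],bool); w[y0:y1,x0:x1]=1
S,V=h[...,1],h[...,2]
P,uv=pts(t,w)
# foot / blue top: blue
bl=w&(h[...,0]>100)&(h[...,0]<125)&(S>130)&(V>50)
B,_=pts(t,bl); T=B[B[:,2]>.13]; print("blue z",np.percentile(B[:,2],[5,50,95]).round(3)); 
print("blue top ridge",len(T), T.mean(0).round(4) if len(T) else 0, np.rad2deg(np.arctan2(*(np.linalg.svd(T[:,:2]-T[:,:2].mean(0))[2][0])[::-1])) if len(T)>5 else 0)
# knob blob: black + alu, radius around center px
al=w&(S<45)&(V>120); 
n,l,st,ce=cv2.connectedComponentsWithStats(al.astype(np.uint8)); print([(st[i].tolist(),ce[i].round(1)) for i in range(1,n) if st[i][4]>15])
bk=w&(V<60); n,l,st,ce=cv2.connectedComponentsWithStats(bk.astype(np.uint8)); print("black",[(st[i].tolist(),ce[i].round(1)) for i in range(1,n) if st[i][4]>15])
ye=w&(h[...,0]>20)&(h[...,0]<35)&(S>120)&(V>90); print("yellow",np.argwhere(ye)[:,::-1].tolist())
# points: tilt plane fits
ins=(abs(uv-[414,196]).max(1)<13); Q=P[ins]
e=Ro.from_euler("z",0)
for it in range(1):
    # height along approx normal
    n0=np.array([-np.sin(np.deg2rad(35)),0,np.cos(np.deg2rad(35))]); d=Q@n0; print("d hist",np.histogram(d,12))
E
python3 - <<'E'
from h import *
t=load("top0.npz");np.set_printoptions(linewidth=250)
print(cv2.cvtColor(t["color"],cv2.COLOR_RGB2GRAY)[180:212,396:432])
E
```

```text
blue z [0.077 0.118 0.132]
blue top ridge 58 [ 0.5533 -0.1957  0.1317] -87.79187740150348
[([385, 160, 60, 65, 1608], array([426.1, 192.2])), ([393, 176, 19, 39, 213], array([398. , 191.6])), ([416, 180, 11, 8, 41], array([422.9, 182.1])), ([405, 188, 20, 19, 162], array([414.9, 197. ]))]
black [([385, 171, 9, 42, 273], array([388.7, 190.6])), ([400, 183, 24, 25, 192], array([408.5, 191.8])), ([417, 200, 9, 7, 20], array([421.6, 203.4]))]
yellow [[385, 186], [386, 186], [385, 187], [386, 187], [385, 188], [386, 188], [385, 189], [386, 189], [423, 189], [424, 189], [385, 190], [386, 190], [422, 190], [423, 190], [424, 190], [425, 190], [385, 191], [422, 191], [423, 191], [424, 191], [423, 192]]
d hist (array([ 27,  22,  18,  26,  27,  16,  13,  13,  18,  77, 277,  85]), array([-0.21295506, -0.2097953 , -0.20663553, -0.20347577, -0.20031601,
       -0.19715625, -0.19399649, -0.19083672, -0.18767696, -0.1845172 ,
       -0.18135744, -0.17819768, -0.17503791]))
[[138 158 155 ... 106 138 159]
 [138 156 152 ... 110 140 158]
 [140 155 150 ... 117 144 158]
 ...
 [125  88  68 ... 151 140 135]
 [124  87  67 ... 149 138 135]
 [123  87  67 ... 147 136 133]]
```

```bash
python3 - <<'E'
from h import *
t=load("top0.npz"); h=hsv(t); S,V=h[...,1],h[...,2]
w=np.zeros(V.shape,bool); w[180:213,398:431]=1
n0=np.array([-np.sin(np.deg2rad(35)),0,np.cos(np.deg2rad(35))])
P,uv=pts(t,w); d=P@n0; 
def fit(Q):
    for _ in range(4):
        c=Q.mean(0); n=np.linalg.svd(Q-c)[2][2]; n*=np.sign(n[2]); r=(Q-c)@n; Q=Q[abs(r)<2.5*r.std()+1e-4]
    return c,n,r.std(),len(Q)
def show(k,f): c,n,s,m=f; print(k,c.round(4),"tilt",np.rad2deg(np.arccos(n[2])).round(2),"yaw",np.rad2deg(np.arctan2(-n[1],-n[0])).round(2),"sd",s.round(4),m)
k=fit(P[d>-.1845]); show("knob top",k)
# face plate, ring outside knob
w2=np.zeros(V.shape,bool); w2[178:216,395:433]=1
P2,_=pts(t,w2); d2=P2@n0-k[0]@n0; f=fit(P2[abs(d2+.024)<.005]); show("face",f); print("offset",(f[0]-k[0])@n0)
# project onto the knob top plane: use nominal tilt, yaw candidates from ports+ridge
al=((S<45)&(V>110)).astype(np.uint8)
n_,l,st,ce=cv2.connectedComponentsWithStats(al*w.astype(np.uint8)); i=l[197,409] or l[204,415]; print("comp",st[i],ce[i])
cnt=max(cv2.findContours((l==i).astype(np.uint8),cv2.RETR_EXTERNAL,cv2.CHAIN_APPROX_NONE)[0],key=cv2.contourArea)[:,0]
for yaw in (0,2,4):
    a=np.deg2rad(yaw); R=Ro.from_euler("zy",[yaw,-35],degrees=True).as_matrix(); n=R[:,2]
    o,r=rays(t,cnt); 
    c=k[0]
    X=o+r*(((c-o)@n)/(r@n))[:,None]; L=(X-c)@R[:,:2]*1000
    rr=cv2.minAreaRect(L.astype(np.float32)); ctr=c+R[:,:2]@np.array(rr[0])/1000
    yu=np.array([[423.4,190.3]]); oo,ry=rays(t,yu); Y=(oo+ry*((c-oo)@n)/(ry@n)-ctr)@R[:,:2]*1000
    print(yaw,"rect",np.round(rr[0],1),np.round(rr[1],1),round(rr[2],1),"ctr",ctr.round(4),"pointer",Y.round(1),"knob rad",np.arctan2(-Y[0,1],Y[0,0]).round(3))
# foot & ridge for yaw: top ridge edges
bl=(h[...,0]>100)&(h[...,0]<125)&(S>130)&(V>50); bl[:, :388]=0; bl[:,440:]=0; bl[:160]=0; bl[190:]=0
c=max(cv2.findContours(bl.astype(np.uint8),cv2.RETR_EXTERNAL,cv2.CHAIN_APPROX_NONE)[0],key=cv2.contourArea)[:,0]
print("blue cols: col,first,last"); 
for u in range(390,436,6):
    v=np.nonzero(bl[:,u])[0]; print(u,v.min(),v.max(),onz(t,[[u,v.min()]],.14)[0,:2].round(3),t["depth"][v.min()+1,u].round(3))
E
```

```text
knob top [ 0.5028 -0.2005  0.1326] tilt 34.46 yaw 1.17 sd 0.0018 448
face [ 0.5177 -0.2028  0.1149] tilt 35.7 yaw -0.39 sd 0.0026 400
offset -0.023041141007896088
comp [405 188  21  19 184] [414.79347826 197.04347826]
0 rect [-3.4 -2.3] [36.2 35.2] 46.6 ctr [ 0.5    -0.2028  0.1306] pointer [[ 17.1 -16.8]] knob rad 0.776
2 rect [-3.5 -2.2] [36.2 35.2] 44.6 ctr [ 0.5    -0.2028  0.1306] pointer [[ 16.5 -17.3]] knob rad 0.811
4 rect [-3.6 -2.1] [36.2 35.2] 42.6 ctr [ 0.5    -0.2028  0.1306] pointer [[ 15.9 -17.9]] knob rad 0.846
blue cols: col,first,last
390 171 171 [ 0.558 -0.145] 0.979
396 169 174 [ 0.563 -0.159] 0.965
402 169 177 [ 0.563 -0.172] 0.967
408 169 177 [ 0.563 -0.186] 0.969
414 169 177 [ 0.563 -0.2  ] 0.966
420 168 176 [ 0.566 -0.213] 0.968
426 169 176 [ 0.564 -0.227] 0.963Traceback (most recent call last):
  File "<stdin>", line 32, in <module>
    return umr_minimum(a, axis, None, out, keepdims, initial, where)
ValueError: zero-size array to reduction operation minimum which has no identity
```

Call:
{"method": "jog_arm", "body": {"increments": [[-0.032,-0.021,0,0,0,0,1],[-0.064,-0.042,0,0,0,0,1],[-0.096,-0.063,0,0,0,0,1],[-0.128,-0.084,0,0,0,0,1],[-0.16,-0.105,0,0,0,0,1]]}}

```text
clock: 0.52
position: [0.2817, 0.4643, 0.256]
ee_rot: [0.122, 0.993, -0.0, -0.0]
ft_force: [0.5, 0.6, -0.2]
grip_width: 1.002
grasp_force: 0.0
```

Call:
{"method": "jog_arm", "body": {"increments": [[-0.032,-0.021,0,0,0,0,1],[-0.064,-0.042,0,0,0,0,1],[-0.096,-0.063,0,0,0,0,1],[-0.128,-0.084,0,0,0,0,1],[-0.16,-0.105,0,0,0,0,1]]}}

```text
clock: 0.93
position: [0.4115, 0.3238, 0.2562]
ee_rot: [0.122, 0.993, -0.0, -0.0]
ft_force: [0.8, 0.7, -0.9]
grip_width: 0.999
grasp_force: 0.0
```

```bash
cat >> h.py <<'E'
def pose():
    from workcell import get_obs
    o=get_obs(); return np.array(o["position"]),Ro.from_quat(o["ee_rot"]),o
def inc(p,R,tp,tR):
    return np.r_[R.inv().apply(np.array(tp)-p),(R.inv()*tR).as_rotvec()].round(4).tolist()
def tool(xdir,zdir):
    z=np.array(zdir)/np.linalg.norm(zdir); x=np.array(xdir,float); x-=z*(x@z); x/=np.linalg.norm(x)
    return Ro.from_matrix(np.c_[x,np.cross(z,x),z])
def yawtool(deg): a=np.deg2rad(deg); return tool([np.cos(a),np.sin(a),0],[0,0,-1])
E
python3 - <<'E'
from h import *
p,R,o=pose(); print(p.round(4),R.as_matrix().round(3).tolist(),o["joint_pos"].round(2),o["ft_force"].round(2),o["clock"])
print(inc(p,R,[.5065,.2252,.2],yawtool(149.5)))
t,s=load("top0.npz"),load("scene0.npz")
print(tri(t,[[414.8,197.0]],s,[[206.3,165.4]]))
E
```

```text
[0.4115 0.3238 0.2562] [[-0.97, 0.241, -0.0], [0.241, 0.97, 0.0], [0.0, -0.0, -1.0]] [-0.92  0.1   0.18  1.74 -0.02  1.3   0.59] [ 0.83  0.72 -0.86] 0.9333
[-0.116, -0.0727, 0.0562, -0.0001, -0.0002, 0.2885]
(array([ 0.5007756 , -0.20406897,  0.1271708 ]), np.float64(0.0010511489664765024))
```

Call:
{"method": "jog_arm", "body": {"increments": [[-0.03,-0.02,0.015,0,0,0.08,1],[-0.06,-0.038,0.03,0,0,0.16,1],[-0.09,-0.056,0.045,0,0,0.24,1],[-0.116,-0.073,0.056,0,0,0.288,1],[-0.116,-0.073,0.056,0,0,0.288,1]]}}

```text
clock: 1.35
position: [0.5084, 0.2197, 0.1977]
ee_rot: [0.268, 0.963, -0.002, -0.0]
ft_force: [-0.6, -1.3, 0.3]
grip_width: 1.0
grasp_force: 0.0
```

Call:
{"method": "jog_arm", "body": {"increments": [[0,0,0.02,0,0,0,1],[0,0,0.04,0,0,0,1],[0,0,0.06,0,0,0,1],[0,0,0.078,0,0,0,1],[0,0,0.078,0,0,0,1]]}}

```text
clock: 1.77
position: [0.5035, 0.2257, 0.1186]
ee_rot: [0.263, 0.965, -0.002, -0.002]
ft_force: [-0.9, -0.0, -0.2]
grip_width: 0.995
grasp_force: 0.0
```

```bash
python3 - <<'E'
from h import *
p,R,o=pose(); print(p.round(4),o["joint_pos"].round(2),o["ft_force"].round(2),o["clock"])
print(inc(p,R,[.5065,.2252,.122],yawtool(149.5)))
E
```

```text
[0.5035 0.2257 0.1186] [-0.76  0.3   0.3   1.83 -0.1   1.04  0.62] [-0.91 -0.02 -0.21] 1.7667
[-0.0028, 0.001, -0.0034, -0.0054, -0.0028, 0.0008]
```

Call:
{"method": "jog_arm", "body": {"increments": [[0,0,0,0,0,0,1],[0,0,0,0,0,0,1],[0,0,0,0,0,0,0.2],[0,0,0,0,0,0,0.2],[0,0,0,0,0,0,0.2]], "grip_force": 80}}

```text
clock: 2.18
position: [0.506, 0.2269, 0.1232]
ee_rot: [0.263, 0.965, 0.001, 0.0]
ft_force: [-0.4, -0.1, -0.7]
grip_width: 0.61
grasp_force: 0.0
```

```bash
python3 - <<'E'
from h import *
p,R,o=pose(); print(p.round(4),o["joint_pos"].round(2),o["ft_force"].round(2),o["clock"],o["grip_width"])
print(inc(p,R,[.5065,.2252,.122],yawtool(149.5)))
E
```

```text
[0.506  0.2269 0.1232] [-0.76  0.3   0.3   1.82 -0.1   1.04  0.62] [-0.41 -0.05 -0.66] 2.1833 0.6099670913350128
[-0.0013, -0.0012, 0.0012, 0.0013, 0.0005, 0.0005]
```

Call:
{"method": "jog_arm", "body": {"increments": [[-0.001,-0.001,0.001,0,0,0,0.2],[-0.001,-0.001,0.001,0,0,0,-1],[-0.001,-0.001,0.001,0,0,0,-1],[-0.001,-0.001,0.001,0,0,0,-1],[-0.001,-0.001,0.001,0,0,0,-1]], "grip_force": 80}}

```text
clock: 2.6
position: [0.5062, 0.2253, 0.1217]
ee_rot: [0.263, 0.965, 0.0, 0.0]
ft_force: [-0.4, -1.5, 4.2]
grip_width: 0.204
grasp_force: 78.0
```

Call:
{"method": "jog_arm", "body": {"increments": [[0,0,0,0,0,0,-1],[0,0,0,0,0,0,-1],[0,0,0,0,0,0,-1],[0,0,0,0,0,0,-1],[0,0,0,0,0,0,-1]]}}

```text
clock: 3.02
position: [0.5062, 0.2253, 0.1217]
ee_rot: [0.263, 0.965, 0.0, 0.0]
ft_force: [-0.4, -1.2, 5.9]
grip_width: 0.196
grasp_force: 78.2
```

```bash
python3 - <<'E'
from h import *
p,R,o=pose(); print(p.round(4),o["ee_rot"].round(4),o["joint_pos"].round(2),o["ft_force"].round(2),o["torque"].round(2),o["clock"],o["grip_width"],o["grasp_force"])
E
```

```text
[0.5062 0.2253 0.1217] [2.628e-01 9.648e-01 2.000e-04 2.000e-04] [-0.76  0.3   0.3   1.82 -0.1   1.04  0.62] [-0.38 -1.17  5.88] [-0.34  0.26  0.01] 3.0167 0.19589972932854144 78.2198403775692
```

Call:
{"method": "jog_arm", "body": {"increments": [[0,0,-0.015,0,0,0,-1],[0,0,-0.045,0,0,0,-1],[0,0,-0.08,0,0,0,-1],[0,0,-0.11,0,0,0,-1],[0,0,-0.13,0,0,0,-1]]}}

```text
clock: 3.43
position: [0.5064, 0.2254, 0.2539]
ee_rot: [0.263, 0.965, 0.001, 0.001]
ft_force: [0.3, -0.0, -2.3]
grip_width: 0.202
grasp_force: 78.3
```

Call:
{"method": "jog_arm", "body": {"increments": [[0,0,0,0,0,0,-1],[0,0,0,0,0,0,-1],[0,0,0,0,0,0,-1],[0,0,0,0,0,0,-1]]}}

```text
clock: 3.77
position: [0.5052, 0.225, 0.2494]
ee_rot: [0.263, 0.965, -0.001, -0.001]
ft_force: [0.1, -0.6, -2.3]
grip_width: 0.199
grasp_force: 78.4
```

```bash
python3 - <<'E'
from h import *
from workcell import optics
p,R,o=pose(); print(p.round(4),o["ee_rot"].round(4),o["ft_force"].round(2),o["clock"],o["grasp_force"])
cr=[]
for n in("top","scene"):
    c=optics.camera(n); np.savez(n+"1.npz",**c)
    q=proj(c,[p+R.apply([0,0,.114]),p]); print(n,"pred tip,tcp",q.round(1).tolist())
    u,v=np.clip(q.mean(0).astype(int),35,380); cr.append(cv2.resize(c["color"][v-35:v+35,u-35:u+35],None,fx=5.6,fy=5.6,interpolation=3)); print("crop origin",u-35,v-35)
cv2.imwrite("pics/lift.png",np.hstack(cr)[:,:,::-1])
E
```

```text
[0.5052 0.225  0.2494] [ 0.2627  0.9649 -0.0011 -0.0011] [ 0.14 -0.57 -2.3 ] 3.7667 78.36872845888138
top pred tip,tcp [[229.3, 190.1], [220.4, 179.3]]
crop origin 189 149
scene pred tip,tcp [[315.8, 243.0], [318.3, 213.7]]
crop origin 282 193
```

View pics/lift.png

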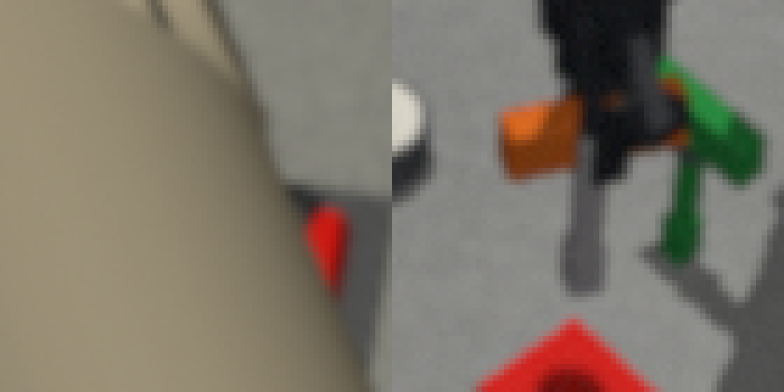

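The scene crop shows the key held upright. The square tip's end is at px (315.9,243.9), against a predicted (315.8,243.0), so the in-hand pose matches. The arm hides the top view. Next: refine the knob position with the scene camera.

```bash
python3 - <<'E'
from h import *
t,s=load("top0.npz"),load("scene0.npz"); h=hsv(s)
np.set_printoptions(linewidth=250,threshold=5000)
print(cv2.cvtColor(s["color"],cv2.COLOR_RGB2GRAY)[158:178,193:220])
R=Ro.from_euler("zy",[1,-35],degrees=True).as_matrix()
ctr=np.array([.5,-.2028,.1306]); a=np.arange(4)*np.pi/2
sq=np.c_[np.cos(a),np.sin(a),0*a]*25 # diamond corners (45deg square, 36 wide)
print("scene pred ctr",proj(s,ctr).round(1),"corners",proj(s,ctr+sq/1000@R.T).round(1).tolist())
print("top pred", proj(t,ctr).round(1),proj(t,ctr+sq/1000@R.T).round(1).tolist())
rim=np.c_[30*np.cos(np.arange(8)*np.pi/4),30*np.sin(np.arange(8)*np.pi/4),np.zeros(8)]/1000
print("rim scene",proj(s,ctr+rim@R.T).round(1).tolist())
print("scene px per mm xyz",[(proj(s,ctr+e)-proj(s,ctr)).round(2).tolist() for e in np.eye(3)*.001])
E
```

```text
[[133 134 132 130 131 132 131 133 135 135 134 135 135 133 132 134 134 135 135 134 134 136 136 136 135 136 133]
 [133 133 134 134 131 131 132 132 134 135 134 135 134 132 135 134 134 135 135 135 135 135 137 135 137 137 135]
 [134 133 133 132 129 124 122 127 132 131 132 132 132 132 134 134 135 134 135 134 135 136 136 138 137 138 138]
 [132 135 133 127 116 106 104 111 129 130 125 121 121 128 132 134 135 134 134 133 134 135 137 138 138 137 138]
 [132 134 128 112  92  83  85 108 130 133 122 112 113 119 123 125 128 131 132 134 135 136 138 137 136 137 139]
 [134 135 123  93  64  58  77 110 136 139 127 121 120 121 118 117 118 124 128 134 135 135 136 136 136 137 138]
 [143 139 116  75  34  37  61  99 131 135 129 129 130 132 127 126 125 128 127 129 132 132 136 135 134 136 134]
 [137 131 108  62  25  16  43  82 109 122 122 126 129 131 132 135 141 140 133 120 118 125 131 135 136 135 133]
 [110 101  79  42  16  12  24  47  68  85  98 109 118 122 127 133 142 146 137 108  92 103 124 134 135 134 134]
 [ 99  84  57  24  12  14  16  21  31  42  56  70  84 100 111 119 132 142 131  98  65  72 106 129 134
[... 825 characters left out ...]
108  99  89  75  62  56  53  57  57  62  67  72  87 104 120 130 137 140]
 [ 56  61  61  64  75  92 106 118 121 124 128 127 117 105 103 102 101 105 109 111 112 119 124 129 132 135 134]
 [ 54  58  57  61  62  70  82  94 110 127 140 141 131 124 125 125 122 125 128 127 127 126 125 122 120 117 117]]
scene pred ctr [[206.8 164.7]] corners [[200.9, 164.7], [212.5, 168.6], [212.5, 164.7], [201.2, 160.8]]
top pred [[414.9 196.9]] [[416.3, 186.9], [403.9, 196.8], [413.5, 206.7], [425.9, 197.0]]
rim scene [[199.8, 164.7], [206.7, 168.1], [213.6, 169.4], [216.4, 168.0], [213.6, 164.7], [206.9, 161.4], [200.1, 160.0], [197.1, 161.3]]
scene px per mm xyz [[[-0.26, 0.17]], [[0.22, 0.16]], [[-0.04, -0.25]]]
```

```bash
cat >> h.py <<'E'
HR=Ro.from_euler("zy",[1,-35],degrees=True).as_matrix(); N=HR[:,2]
K0=np.array([.5013,-.2032,.1306]); L=.1137
def ktool(deg): a=np.deg2rad(deg); return tool(HR@[np.cos(a),np.sin(a),0],-N)
def ktcp(gap,dx=0,dy=0): return K0+HR@[dx,dy,gap]+N*L
E
python3 - <<'E'
from h import *
p,R,o=pose(); q=[.42,-.1,.28]
print(inc(p,R,q,R)); print(ktcp(.03)); print(inc(q,R,ktcp(.03),ktool(135)))
E
```

```text
[-0.0911, -0.3235, -0.0296, 0.0, 0.0, 0.0]
[ 0.41887707 -0.2032      0.24831215]
[-0.0514, -0.0894, 0.0318, -0.3727, -0.4884, 0.2291]
```

Call:
{"method": "jog_arm", "body": {"increments": [[-0.009,-0.032,-0.006,0,0,0,-1],[-0.018,-0.064,-0.012,0,0,0,-1],[-0.027,-0.096,-0.018,0,0,0,-1],[-0.036,-0.128,-0.024,0,0,0,-1],[-0.045,-0.16,-0.03,0,0,0,-1]]}}

```text
clock: 4.28
position: [0.4628, 0.063, 0.2808]
ee_rot: [0.263, 0.965, -0.0, -0.0]
ft_force: [1.1, -1.0, -2.6]
grip_width: 0.196
grasp_force: 78.2
```

Call:
{"method": "jog_arm", "body": {"increments": [[-0.009,-0.032,0,0,0,0,-1],[-0.018,-0.064,0,0,0,0,-1],[-0.027,-0.096,0,0,0,0,-1],[-0.036,-0.128,0,0,0,0,-1],[-0.046,-0.163,0,0,0,0,-1]]}}

```text
clock: 4.7
position: [0.4198, -0.1003, 0.2807]
ee_rot: [0.262, 0.965, 0.0, -0.0]
ft_force: [1.3, -0.4, -2.2]
grip_width: 0.204
grasp_force: 78.3
```

Call:
{"method": "jog_arm", "body": {"increments": [[0,0,0,-0.066,-0.087,0.04,-1],[0,0,0,-0.132,-0.173,0.08,-1],[0,0,0,-0.198,-0.26,0.12,-1],[0,0,0,-0.264,-0.345,0.162,-1],[0,0,0,-0.33,-0.43,0.2,-1]]}}

```text
clock: 5.12
position: [0.4185, -0.0967, 0.2782]
ee_rot: [0.337, 0.912, 0.091, 0.215]
ft_force: [-1.9, 0.6, -2.9]
grip_width: 0.207
grasp_force: 78.8
```

```bash
python3 - <<'E'
from h import *
p,R,o=pose(); print(p.round(4),o["joint_pos"].round(2),o["ft_force"].round(1),o["grasp_force"])
print(inc(p,R,ktcp(.03),ktool(135)))
E
```

```text
[ 0.4185 -0.0967  0.2782] [-0.19 -0.5   0.29  2.23  0.09  0.92  0.92] [-1.9  0.6 -2.9] 78.80918249487877
[-0.0601, -0.0895, 0.0246, -0.0799, -0.1177, 0.0532]
```

Call:
{"method": "jog_arm", "body": {"increments": [[-0.02,-0.03,0.006,0,0,0,-1],[-0.04,-0.06,0.012,0,0,0,-1],[-0.06,-0.0895,0.018,0,0,0,-1],[-0.06,-0.0895,0.018,0,0,0,-1]]}}

```text
clock: 5.45
position: [0.4152, -0.2108, 0.2568]
ee_rot: [0.341, 0.911, 0.09, 0.216]
ft_force: [-1.0, 0.8, -3.4]
grip_width: 0.195
grasp_force: 79.0
```

```bash
python3 - <<'E'
from h import *
p,R,o=pose(); print(p.round(4),o["joint_pos"].round(3),o["ft_force"].round(1),o["grasp_force"])
print(inc(p,R,ktcp(.03),ktool(135)))
E
```

```text
[ 0.4152 -0.2108  0.2568] [-0.215 -0.428  0.605  2.186  0.058  0.88   1.226] [-1.   0.8 -3.4] 78.97304892539978
[0.0053, 0.0052, 0.0094, -0.0817, -0.1141, 0.0459]
```

Call:
{"method": "jog_arm", "body": {"increments": [[0.002,0.002,0.003,-0.04,-0.055,0.02,-1],[0.005,0.005,0.009,-0.08,-0.114,0.046,-1],[0.005,0.005,0.009,-0.08,-0.114,0.046,-1],[0.005,0.005,0.009,-0.08,-0.114,0.046,-1],[0.005,0.005,0.009,-0.08,-0.114,0.046,-1]]}}

```text
clock: 5.87
position: [0.4209, -0.1972, 0.2508]
ee_rot: [0.353, 0.886, 0.113, 0.278]
ft_force: [-0.5, 0.3, -1.7]
grip_width: 0.204
grasp_force: 79.0
```

```bash
python3 - <<'E'
from h import *
from workcell import optics
p,R,o=pose(); print(p.round(4),o["joint_pos"].round(3),o["ft_force"].round(1),o["torque"].round(2),o["grasp_force"])
print(inc(p,R,ktcp(.03),ktool(135)))
cr=[]
for n in("top","scene"):
    c=optics.camera(n); np.savez(n+"2.npz",**c)
    tip=p+R.apply([0,0,L]); q=proj(c,np.array([tip,p,K0])); print(n,"tip,tcp,knob",q.round(1).tolist())
    u,v=q[[0,2]].mean(0).astype(int); cr.append(cv2.resize(c["color"][v-35:v+35,u-35:u+35],None,fx=5.6,fy=5.6,interpolation=3)); print("crop origin",u-35,v-35)
cv2.imwrite("pics/hover.png",np.hstack(cr)[:,:,::-1])
E
```

```text
[ 0.4209 -0.1972  0.2508] [-0.12  -0.486  0.521  2.293 -0.005  0.711  1.234] [-0.5  0.3 -1.7] [-0.05  0.9  -0.01] 79.00013744831085
[-0.0019, -0.0065, 0.0009, 0.0017, -0.0034, 0.0083]
top tip,tcp,knob [[415.8, 201.0], [430.6, 225.7], [415.0, 196.4]]
crop origin 380 163
scene tip,tcp,knob [[210.6, 156.5], [223.7, 120.6], [206.4, 164.8]]
crop origin 173 125
```

View pics/hover.png

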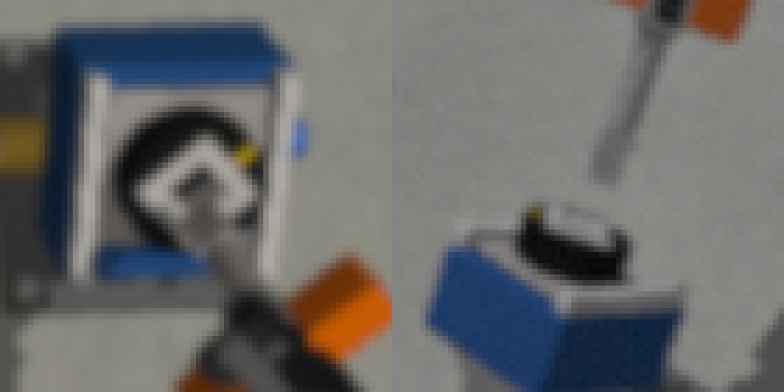

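The top view shows the recess at px ~(416,196.5) with the key end just below it, slightly left-down. The scene view shows the tip at (211.0,157.1), against a predicted (210.6,156.5), and the knob aluminium centre at (207,164.6).

Call:
{"method": "jog_arm", "body": {"increments": [[-0.002,-0.0065,0,0.002,-0.003,0.008,-1],[-0.002,-0.0065,0,0.002,-0.003,0.008,-1],[-0.002,-0.0065,0.01,0.002,-0.003,0.008,-1],[-0.002,-0.0065,0.02,0.002,-0.003,0.008,-1],[-0.002,-0.0065,0.02,0.002,-0.003,0.008,-1]]}}

```text
clock: 6.38
position: [0.43, -0.2026, 0.2311]
ee_rot: [0.357, 0.884, 0.113, 0.278]
ft_force: [0.1, 0.6, -2.2]
grip_width: 0.198
grasp_force: 79.0
```

Call:
{"method": "jog_arm", "body": {"increments": [[0,0,0,0,0,0,-1],[0,0,0,0,0,0,-1],[0,0,0,0,0,0,-1]]}}

```text
clock: 6.63
position: [0.43, -0.2031, 0.2329]
ee_rot: [0.357, 0.884, 0.113, 0.28]
ft_force: [-0.0, -0.3, -2.3]
grip_width: 0.197
grasp_force: 79.0
```

```bash
python3 - <<'E'
from h import *
from workcell import optics
p,R,o=pose(); print(p.round(4),o["joint_pos"].round(3),o["ft_force"].round(1),o["torque"].round(2))
print(inc(p,R,ktcp(.0),ktool(135)))
cr=[]
for n in("top","scene"):
    c=optics.camera(n); np.savez(n+"3.npz",**c)
    tip=p+R.apply([0,0,L]); q=proj(c,np.array([tip,p,K0])); print(n,"tip,tcp,knob",q.round(1).tolist())
    u,v=q[2].astype(int); cr.append(cv2.resize(c["color"][v-22:v+22,u-22:u+22],None,fx=9,fy=9,interpolation=3)); print("crop origin",u-22,v-22)
cv2.imwrite("pics/hover2.png",np.hstack(cr)[:,:,::-1])
E
```

```text
[ 0.43   -0.2031  0.2329] [-0.147 -0.442  0.566  2.304 -0.028  0.653  1.261] [-0.  -0.3 -2.3] [-0.03  0.98 -0.04]
[0.0001, -0.0003, 0.011, 0.0013, 0.0014, -0.0004]
top tip,tcp,knob [[416.2, 198.2], [430.5, 222.2], [415.0, 196.4]]
crop origin 393 174
scene tip,tcp,knob [[207.5, 161.5], [220.7, 126.2], [206.4, 164.8]]
crop origin 184 142
```

View pics/hover2.png

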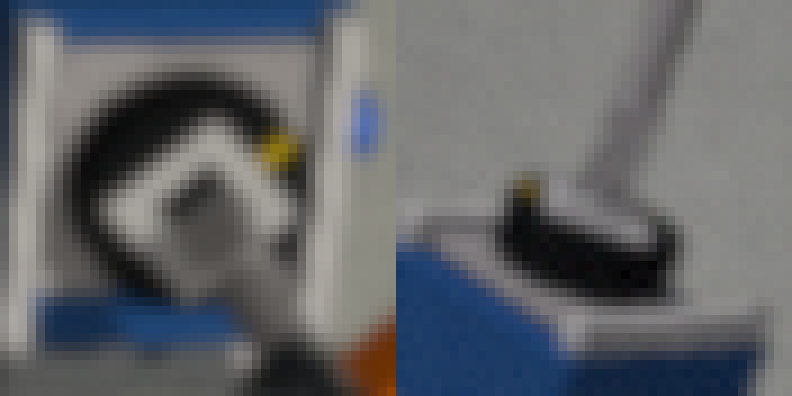

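The top view shows the key end's diamond parallel to the recess and about 1 mm upslope of centre once lowered. The end is at ~(415.8,198.4) and the recess at ~(415,197.2). The scene view shows the tip just above the knob at (208,161.5). I'll shift 1 mm downslope and descend.

Call:
{"method": "jog_arm", "body": {"increments": [[0.0007,-0.0007,0.003,0,0,0,-1],[0.0007,-0.0007,0.006,0,0,0,-1],[0.0007,-0.0007,0.009,0,0,0,-1],[0.0007,-0.0007,0.011,0,0,0,-1],[0.0007,-0.0007,0.013,0,0,0,-1]]}}

```text
clock: 7.15
position: [0.4377, -0.2047, 0.2243]
ee_rot: [0.358, 0.883, 0.113, 0.282]
ft_force: [-41.4, 0.8, 46.6]
grip_width: 0.2
grasp_force: 86.1
```

Call:
{"method": "jog_arm", "body": {"increments": [[0,0,0.001,0,0,0,-1],[0,0,0.002,0,0,0,-1],[0,0,0.002,0,0,0,-1]]}}

```text
clock: 7.4
position: [0.4396, -0.2064, 0.2249]
ee_rot: [0.358, 0.882, 0.113, 0.284]
ft_force: [-38.7, 0.3, 46.2]
grip_width: 0.205
grasp_force: 86.3
```

```bash
cat >> h.py <<'E'
def rep():
    p,R,o=pose(); tip=p+R.apply([0,0,L]); print("t",round(o["clock"],2),"tip in head mm",(HR.T@(tip-K0)*1000).round(1),"force head",(HR.T@o["ft_force"]).round(1),"tq",(HR.T@o["torque"]).round(2),"q",o["joint_pos"].round(2),"g",round(o["grasp_force"],1))
    return p,R,o
E
python3 -c "
from h import *
p,R,o=rep(); print(inc(p,R,ktcp(0),ktool(135)))"
```

```text
t 7.4 tip in head mm [ 4.6 -3.7 -1. ] force head [-5.2  0.4 60. ] tq [-0.41  2.91 -0.  ] q [-0.17 -0.41  0.6   2.3  -0.05  0.61  1.28] g 86.3
[0.0048, -0.0002, -0.0011, 0.0042, 0.0096, -0.0027]
```

Call:
{"method": "jog_arm", "body": {"increments": [[0,0,-0.005,0,0,0,-1],[0,0,-0.01,0,0,0,-1],[0,0,-0.01,0,0,0,-1],[0,0,-0.01,0,0,0,-1],[0,0,-0.01,0,0,0,-1]]}}

```text
clock: 7.82
position: [0.4319, -0.2026, 0.227]
ee_rot: [0.357, 0.884, 0.113, 0.279]
ft_force: [-0.0, -0.3, -2.9]
grip_width: 0.195
grasp_force: 78.2
```

```bash
python3 - <<'E'
from h import *
from workcell import optics
p,R,o=rep(); print(inc(p,R,ktcp(0),ktool(135)))
cr=[]
for n in("top","scene"):
    c=optics.camera(n); np.savez(n+"4.npz",**c)
    tip=p+R.apply([0,0,L]); q=proj(c,np.array([tip,p,K0])); print(n,"tip,tcp,knob",q.round(1).tolist())
    u,v=q[2].astype(int); cr.append(cv2.resize(c["color"][v-22:v+22,u-22:u+22],None,fx=9,fy=9,interpolation=3)); print("crop origin",u-22,v-22)
cv2.imwrite("pics/hover3.png",np.hstack(cr)[:,:,::-1])
E
```

```text
t 7.82 tip in head mm [-1.5  0.7  5.1] force head [-1.7 -0.2 -2.4] tq [0.03 0.96 0.01] q [-0.15 -0.43  0.57  2.31 -0.04  0.64  1.27] g 78.2
[-0.0016, 0.0007, 0.0051, 0.0006, -0.0001, -0.0002]
top tip,tcp,knob [[415.2, 197.9], [429.3, 221.6], [415.0, 196.4]]
crop origin 393 174
scene tip,tcp,knob [[207.5, 163.4], [220.5, 128.2], [206.4, 164.8]]
crop origin 184 142
```

View pics/hover3.png

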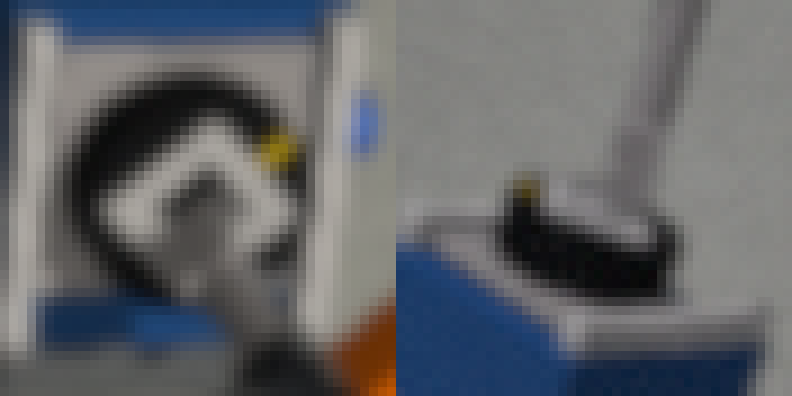

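The top view shows the tip at ~(415.2,199), just downslope of the recess centre. The scene view shows the tip at (210.2,163), against a predicted (207.5,163.4). The hard press swung the key a few degrees about the grip axis, so I'll measure that tilt.

```bash
python3 - <<'E'
from h import *
from scipy.ndimage import gaussian_filter1d
# shank centre per row in scene: dark strip vs background, along predicted axis; frames 2,3 reference
import sys
poses={}
for k in (3,4):
    c=load(f"scene{k}.npz"); g=cv2.cvtColor(c["color"],cv2.COLOR_RGB2GRAY).astype(float)
    out=[]
    for v in range(140,163,2):
        row=g[v,200:236]; bg=np.median(g[v,[*range(192,202),*range(232,242)]]); d=np.clip(bg-row-6,0,None); out.append((v,round((d*np.arange(200,236)).sum()/max(d.sum(),1),1),round(d.sum())))
    print(k,out)
p,R,o=pose()
c=load("scene4.npz")
for phi in (0,.04,.06,.08,.1):
    A=[p+R.apply([np.sin(phi)*s,0,.006+np.cos(phi)*s]) for s in np.linspace(.03,.1077,5)]
    print(phi,proj(c,A).round(1).tolist())
t=load("top4.npz"); h=hsv(t); h3=hsv(load("top3.npz"))
for k in(3,4):
    for n in("scene","top"):
        c=load(f"{n}{k}.npz"); h=hsv(c); m=(h[...,0]>=5)&(h[...,0]<=16)&(h[...,1]>150)&(h[...,2]>80); z=np.zeros_like(m); 
        u,v=(222,128) if n=="scene" else (430,222)
        z[v-30:v+30,u-30:u+30]=1; m&=z; P,_=pts(c,m); 
        X=P.mean(0); 
        ax=np.linalg.svd(P-X)[2][0]; ax=ax*np.sign(ax@R.as_matrix()[:,0]); print(k,n,len(P),"bar axis in tool",R.inv().apply(ax).round(3),"centroid in tool(now)",(R.inv().apply(X-p)*1000).round(1))
E
```

```text
3 [(140, np.float64(215.8), 138), (142, np.float64(215.0), 134), (144, np.float64(214.5), 132), (146, np.float64(214.0), 135), (148, np.float64(213.0), 121), (150, np.float64(212.3), 111), (152, np.float64(211.6), 113), (154, np.float64(210.4), 135), (156, np.float64(209.6), 130), (158, np.float64(208.6), 142), (160, np.float64(207.5), 129), (162, np.float64(206.2), 178)]
4 [(140, np.float64(216.3), 203), (142, np.float64(215.6), 159), (144, np.float64(215.3), 138), (146, np.float64(215.0), 128), (148, np.float64(214.2), 118), (150, np.float64(213.7), 121), (152, np.float64(213.1), 130), (154, np.float64(212.5), 124), (156, np.float64(211.1), 98), (158, np.float64(210.2), 131), (160, np.float64(210.0), 106), (162, np.float64(207.4), 175)]
0 [[216.3, 139.6], [214.0, 145.6], [211.8, 151.6], [209.6, 157.5], [207.4, 163.4]]
0.04 [[216.7, 139.7], [214.7, 145.9], [212.7, 151.9], [210.8, 157.9], [208.8, 163.9]]
0.06 [[216.9, 139.8], [215.0, 146.0], [213.2, 152.1], [211.3, 158.1], [209.5, 164.1]]
0.08 [[217.1, 139.8], [215.3, 146.0], [213.6, 152.2], [211.9, 158.2], [210.2, 164.3]]
0.1 [[217.3, 139.9], [215.7, 146.1], [214.1, 152.3], [212.5, 158.4], [210.9, 164.4]]
3 scene 161 bar axis in tool [1.    0.03  0.008] centroid in tool(now) [-6.  10.5 -1.8]
3 top 285 bar axis in tool [ 0.987  0.088 -0.136] centroid in tool(now) [ -9.4   3.8 -10.9]
4 scene 164 bar axis in tool [ 0.999  0.013 -0.045] centroid in tool(now) [-6.   9.3  4.1]
4 top 281 bar axis in tool [ 0.171  0.549 -0.818] centroid in tool(now) [-9.1  2.2 -3.6]
```

```bash
cat >> h.py <<'E'
PHI=.05
def tipoff(): return np.array([np.sin(PHI)*.1077,0,.006+np.cos(PHI)*.1077])
def kt(deg,gap,dx,dy):
    R=ktool(deg)*Ro.from_rotvec([0,-PHI,0]); return K0+HR@[dx/1e3,dy/1e3,gap/1e3]-R.apply(tipoff()),R
def rep():
    p,R,o=pose(); tip=p+R.apply(tipoff()); kR=HR.T@(R*Ro.from_rotvec([0,PHI,0])).as_matrix()
    print("t",round(o["clock"],2),"tip mm",(HR.T@(tip-K0)*1000).round(1),"ang",np.rad2deg(np.arctan2(kR[1,0],kR[0,0])).round(1),"F",(HR.T@o["ft_force"]).round(1),"tq",(HR.T@o["torque"]).round(2),"q",o["joint_pos"].round(2),"g",round(o["grasp_force"],1))
    return p,R,o
E
python3 -c "
from h import *
p,R,o=rep(); print(inc(p,R,*kt(135,3,0,-.5)))
print('head x,y 1mm in key-tool axes',R.inv().apply(HR[:,0]).round(2),R.inv().apply(HR[:,1]).round(2))"
```

```text
t 7.92 tip mm [-5.3  4.5  5.3] ang 135.0 F [-2.5 -0.5 -2.6] tq [ 0.01  0.96 -0.04] q [-0.15 -0.43  0.57  2.31 -0.04  0.64  1.27] g 78.2
[-0.0016, 0.0003, 0.0021, 0.0005, -0.0501, -0.0001]
head x,y 1mm in key-tool axes [-0.71  0.71  0.  ] [0.71 0.71 0.  ]
```

Call:
{"method": "jog_arm", "body": {"increments": [[-0.0016,0.0003,0,0,-0.05,0,-1],[-0.0016,0.0003,0,0,-0.05,0,-1],[-0.0016,0.0003,0.001,0,-0.05,0,-1],[-0.0016,0.0003,0.002,0,-0.05,0,-1],[-0.0016,0.0003,0.002,0,-0.05,0,-1]], "grip_force": 120}}

```text
clock: 8.33
position: [0.4344, -0.2039, 0.2267]
ee_rot: [0.36, 0.877, 0.104, 0.301]
ft_force: [-0.4, 0.2, -2.3]
grip_width: 0.194
grasp_force: 117.9
```

```bash
python3 - <<'E'
from h import *
from workcell import optics
p,R,o=rep(); print(inc(p,R,*kt(135,0,0,-.5)))
tip=p+R.apply(tipoff()); cr=[]
for n in("top","scene"):
    c=optics.camera(n); np.savez(n+"5.npz",**c)
    print(n,proj(c,[tip,K0]).round(1).tolist()); u,v=proj(c,K0)[0].astype(int)
    cr.append(cv2.resize(c["color"][v-20:v+20,u-20:u+20],None,fx=10,fy=10,interpolation=3)); print(u-20,v-20)
cv2.imwrite("pics/hover5.png",np.hstack(cr)[:,:,::-1])
E
```

```text
t 8.33 tip mm [ 0.6 -0.8  3.4] ang 135.0 F [-1.7  0.3 -1.7] tq [ 0.09  1.   -0.04] q [-0.12 -0.44  0.53  2.34 -0.02  0.58  1.24] g 117.9
[0.0008, -0.0001, 0.0034, 0.0008, -0.0001, -0.0005]
top [[415.8, 196.8], [415.0, 196.4]]
395 176
scene [[206.4, 163.7], [206.4, 164.8]]
186 144
```

View pics/hover5.png

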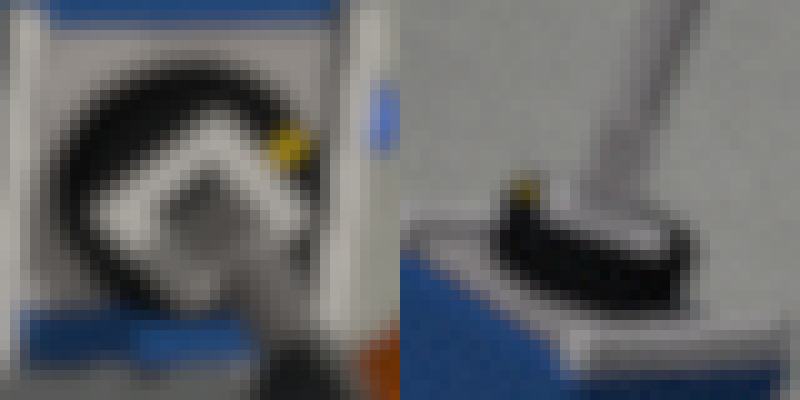

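Both views show the key end centred over the recess. In the top view the end is at ~(415.7,197) and the recess at ~(415.4,197). In the scene view the tip is at (207.5,164.5), and the aluminium extends about equally far either side of it. I'll lower it gently.

Call:
{"method": "jog_arm", "body": {"increments": [[0.0004,0,0.001,0,0,0,-1],[0.0004,0,0.002,0,0,0,-1],[0.0004,0,0.003,0,0,0,-1],[0.0004,0,0.004,0,0,0,-1],[0.0004,0,0.005,0,0,0,-1]]}}

```text
clock: 8.85
position: [0.4373, -0.2045, 0.2245]
ee_rot: [0.36, 0.876, 0.104, 0.302]
ft_force: [-36.6, 5.3, 33.9]
grip_width: 0.193
grasp_force: 124.8
```

```bash
python3 -c "
from h import *
p,R,o=rep()"
```

```text
t 8.85 tip mm [ 2.  -1.5 -0. ] ang 134.9 F [-10.5   5.5  48.8] tq [ 1.19  3.54 -0.04] q [-0.12 -0.43  0.54  2.34 -0.02  0.56  1.25] g 124.8
```

Call:
{"method": "jog_arm", "body": {"increments": [[0,0,-0.0015,0,0,0,-1],[0,0,-0.0015,0,0,0,-1],[0,0,-0.0015,0,0,0,-1]]}}

```text
clock: 9.1
position: [0.4362, -0.204, 0.2248]
ee_rot: [0.36, 0.877, 0.104, 0.302]
ft_force: [-15.0, 2.7, 11.6]
grip_width: 0.194
grasp_force: 120.5
```

```bash
python3 -c "
from h import *
p,R,o=rep()"
```

```text
t 9.1 tip mm [ 1.2 -1.   0.8] ang 135.0 F [-5.6  2.8 18.2] tq [ 0.62  2.12 -0.07] q [-0.12 -0.43  0.53  2.34 -0.02  0.57  1.25] g 120.5
```

Call:
{"method": "jog_arm", "body": {"increments": [[0.0007,0,0,0,0,0,-1],[0.0014,0,0,0,0,0,-1],[0.002,0,0,0,0,0,-1],[0.0025,0,0,0,0,0,-1]]}}

```text
clock: 9.43
position: [0.4354, -0.2031, 0.2245]
ee_rot: [0.36, 0.876, 0.104, 0.303]
ft_force: [-9.2, -1.6, 9.3]
grip_width: 0.195
grasp_force: 120.0
```

```bash
python3 -c "
from h import *
p,R,o=rep()"
```

```text
t 9.43 tip mm [ 0.6 -0.2  1. ] ang 134.9 F [-2.2 -1.5 12.9] tq [-0.7   1.15 -0.01] q [-0.12 -0.44  0.53  2.34 -0.02  0.56  1.24] g 120.0
```

Call:
{"method": "jog_arm", "body": {"increments": [[0.0008,0,0,0,0,0,-1],[0.0016,0,0,0,0,0,-1],[0.0024,0,0,0,0,0,-1],[0.0024,0,0,0,0,0,-1]]}}

```text
clock: 9.77
position: [0.4346, -0.2022, 0.2242]
ee_rot: [0.36, 0.876, 0.104, 0.304]
ft_force: [-6.0, -4.9, 7.6]
grip_width: 0.191
grasp_force: 119.4
```

```bash
python3 -c "
from h import *
p,R,o=rep()"
```

```text
t 9.77 tip mm [0.  0.4 1.2] ang 134.9 F [-0.6 -4.9  9.7] tq [-1.51  0.52 -0.01] q [-0.11 -0.44  0.52  2.35 -0.02  0.56  1.24] g 119.4
```

Call:
{"method": "jog_arm", "body": {"increments": [[-0.0015,0.0007,0,0,0,0,-1],[-0.003,0.0015,0,0,0,0,-1],[-0.003,0.0015,0,0,0,0,-1]]}}

```text
clock: 10.02
position: [0.4361, -0.2028, 0.2248]
ee_rot: [0.361, 0.876, 0.104, 0.302]
ft_force: [-13.8, -2.6, 10.3]
grip_width: 0.189
grasp_force: 120.3
```

```bash
python3 -c "
from h import *
p,R,o=rep()"
```

```text
t 10.02 tip mm [1.2 0.  0.9] ang 134.9 F [-5.4 -2.5 16.4] tq [-1.08  2.12 -0.07] q [-0.11 -0.43  0.52  2.34 -0.02  0.57  1.24] g 120.3
```

Call:
{"method": "jog_arm", "body": {"increments": [[0,-0.0015,0,0,0,0,-1],[0,-0.003,0,0,0,0,-1],[0,-0.003,0,0,0,0,-1]]}}

```text
clock: 10.27
position: [0.4352, -0.2039, 0.2244]
ee_rot: [0.36, 0.876, 0.105, 0.303]
ft_force: [-8.7, 2.9, 11.6]
grip_width: 0.189
grasp_force: 120.3
```

```bash
python3 -c "
from h import *
p,R,o=rep()"
```

```text
t 10.27 tip mm [ 0.4 -1.   1. ] ang 135.0 F [-0.4  2.9 14.5] tq [ 0.76  0.77 -0.01] q [-0.11 -0.44  0.53  2.34 -0.03  0.56  1.25] g 120.3
```

Call:
{"method": "jog_arm", "body": {"increments": [[0,0,-0.002,0,0,0,-1],[0,0,-0.003,0,0,0,-1],[0,0,-0.003,0,0,0,-1],[0,0,-0.003,0,0,0,-1]]}}

```text
clock: 10.6
position: [0.4323, -0.2033, 0.2245]
ee_rot: [0.36, 0.877, 0.104, 0.301]
ft_force: [-0.6, -0.4, -2.9]
grip_width: 0.19
grasp_force: 118.0
```

```bash
python3 - <<'E'
from h import *
from workcell import optics
p,R,o=rep(); tip=p+R.apply(tipoff())
for n in("top","scene"):
    c=optics.camera(n); np.savez(n+"6.npz",**c); print(n,proj(c,[tip,K0]).round(2).tolist())
# tilt check from scene bar axis and top
for k in(3,5,6):
    c=load(f"scene{k}.npz"); h=hsv(c); m=(h[...,0]>=5)&(h[...,0]<=16)&(h[...,1]>150)&(h[...,2]>80); z=np.zeros_like(m); z[95:160,190:255]=1; P,_=pts(c,m&z); ax=np.linalg.svd(P-P.mean(0))[2][0]; Rk=R if k>4 else ktool(135); ax*=np.sign(ax@Rk.as_matrix()[:,0]); print(k,len(P),Rk.inv().apply(ax).round(3))
# scene profile of shank rows (sub-pixel) for 3,6 with predicted axis
for k,phi in((6,PHI),):
    c=load(f"scene{k}.npz"); g=cv2.cvtColor(c["color"],cv2.COLOR_RGB2GRAY).astype(float)
    A=proj(c,[p+R.apply([np.sin(phi)*s,0,.006+np.cos(phi)*s]) for s in np.linspace(.03,.1077,9)])
    for v in range(140,163,2):
        bg=np.median(g[v,[*range(192,202),*range(232,242)]]); d=np.clip(bg-g[v,200:236]-6,0,None); print(v,round((d*np.arange(200,236)).sum()/d.sum(),1),"pred",np.interp(v,A[:,1],A[:,0]).round(1),end="; ")
# knob pointer + alu square in top6 vs top0: yellow centroid
for k in(0,6):
    h=hsv(load(f"top{k}.npz")); m=(h[...,0]>20)&(h[...,0]<35)&(h[...,1]>120)&(h[...,2]>90); m[:,:418]=0; m[:,432:]=0; m[:183]=0; m[200:]=0; print("\nyellow",k,np.argwhere(m).mean(0)[::-1].round(2),m.sum())
E
```

```text
t 10.6 tip mm [-2.4 -0.2  2.8] ang 135.0 F [-2.2 -0.4 -2.1] tq [ 0.12  1.   -0.04] q [-0.11 -0.44  0.52  2.35 -0.03  0.57  1.25] g 118.0
top [[415.31, 197.84], [415.04, 196.37]]
scene [[207.2, 163.95], [206.38, 164.83]]
3 161 [1.    0.03  0.008]
5 165 [ 0.998  0.032 -0.046]
6 163 [ 0.998  0.031 -0.048]
140 219.3 pred 216.0; 142 215.3 pred 215.3; 144 214.8 pred 214.6; 146 214.1 pred 213.9; 148 213.3 pred 213.1; 150 212.6 pred 212.4; 152 212.0 pred 211.6; 154 211.4 pred 210.9; 156 210.1 pred 210.1; 158 208.8 pred 209.4; 160 207.9 pred 208.7; 162 206.1 pred 207.9; 
yellow 0 [423.3 190.3] 10

yellow 6 [423.3 190.3] 10
```

Call:
{"method": "jog_arm", "body": {"increments": [[0,0,-0.003,0,0,0,-1],[0,-0.006,-0.003,0,0,0,-1],[0,-0.011,-0.003,0,0,0,-1],[0,-0.011,-0.001,0,0,0,-1],[0,-0.011,0.0,0,0,0,-1]]}}

```text
clock: 11.12
position: [0.426, -0.2116, 0.22]
ee_rot: [0.36, 0.877, 0.104, 0.301]
ft_force: [0.8, -0.3, -2.7]
grip_width: 0.193
grasp_force: 118.0
```

Call:
{"method": "jog_arm", "body": {"increments": [[0,0,0.001,0,0,0,-1],[0,0,0.0015,0,0,0,-1],[0,0,0.0015,0,0,0,-1]]}}

```text
clock: 11.37
position: [0.4271, -0.2114, 0.2194]
ee_rot: [0.36, 0.877, 0.104, 0.301]
ft_force: [-6.2, 0.9, 3.1]
grip_width: 0.193
grasp_force: 119.3
```

```bash
python3 -c "
from h import *
p,R,o=rep()"
```

```text
t 11.37 tip mm [-9.6 -8.3  1.6] ang 135.0 F [-3.3  0.9  6.1] tq [ 0.11  1.6  -0.05] q [-0.11 -0.44  0.55  2.35 -0.04  0.57  1.29] g 119.3
```

Call:
{"method": "jog_arm", "body": {"increments": [[0,0,0.001,0,0,0,-1],[0,0,0.0015,0,0,0,-1],[0,0,0.0015,0,0,0,-1]]}}

```text
clock: 11.62
position: [0.428, -0.2121, 0.2194]
ee_rot: [0.36, 0.876, 0.104, 0.302]
ft_force: [-25.9, 1.6, 20.7]
grip_width: 0.195
grasp_force: 122.8
```

```bash
python3 -c "
from h import *
p,R,o=rep()"
```

```text
t 11.62 tip mm [-8.8 -8.9  1.1] ang 134.9 F [-9.3  1.7 31.7] tq [ 0.77  2.89 -0.07] q [-0.11 -0.44  0.55  2.35 -0.04  0.56  1.29] g 122.8
```

```bash
python3 - <<'E'
from h import *
np.set_printoptions(linewidth=250,threshold=9999)
t=load("top0.npz"); g=cv2.cvtColor(t["color"],cv2.COLOR_RGB2GRAY)
print("cols 401..428"); 
for v in range(184,210): print(v,g[v,401:429])
def head(uv,z=.0017):
    o,r=rays(t,uv); C=K0+N*z; X=o+r*(((C-o)@N)/(r@N))[:,None]; return (X-C)@HR[:,:2]*1000
k=8; G=cv2.resize(g[180:214,396:434],None,fx=k,fy=k,interpolation=cv2.INTER_CUBIC)
for th in (100,115,130):
    m=(G>th).astype(np.uint8); n,l,st,ce=cv2.connectedComponentsWithStats(m); i=l[int((204-180+.5)*k),int((415-396+.5)*k)]
    comp=(l==i).astype(np.uint8); cs,hi=cv2.findContours(comp,cv2.RETR_CCOMP,cv2.CHAIN_APPROX_NONE)
    for c,hh in zip(cs,hi[0]):
        if cv2.contourArea(c)<200: continue
        uv=(c[:,0]+.5)/k-.5+[396,180]; r=cv2.minAreaRect(head(uv).astype(np.float32)); print(th,"hole" if hh[3]>=0 else "outer",np.round(r[0],1),np.round(r[1],1),round(r[2],1))
E
```

```text
cols 401..428
184 [135 133 127 114  98  81  60  41  28  22  18  15  17  16  16  19  22  27  37  56  79 100 117 128 131 125 108 106]
185 [133 127 112  89  65  45  30  20  14  13  14  15  17  20  22  25  23  22  22  31  48  71  97 119 129 124 107 107]
186 [128 115  90  59  34  21  14  13  13  16  16  18  22  29  42  53  51  38  25  22  28  45  73 103 123 124 106 108]
187 [117  95  64  36  17  12  13  16  17  18  17  23  33  52  78  93  90  69  43  27  21  29  54  87 114 120 106 108]
188 [101  71  40  19  12  13  16  18  18  20  23  37  59  88 115 131 127 104  72  43  29  36  59  86 105 110 101 109]
189 [ 83  49  22  11  12  15  18  20  19  26  41  66  95 122 142 152 150 133 104  70  52  62  84 100 101  93  92 112]
190 [ 64  32  14  11  15  18  19  20  30  49  75 103 127 144 154 158 158 151 132 104  88  95 106 106  90  74  84 116]
191 [ 46  19  11  13  17  19  22  34  55  84 112 134 147 150 147 147 153 156 151 135 121 117 111  93  68  55  82 124]
192 [ 33  14  13  17  19  25  40  64  91 119 141 151 150 137 122 120 135 150 157 151 140 125 100  70  44  42  85 131]
193 [ 27  11  14  19  27
[... 1505 characters left out ...]
160]
206 [ 72  67  64  58  49  37  29  24  26  38  63  94 117 120 102  73  48  35  37  44  55  70  78  80  94 126 152 161]
207 [ 60  54  53  51  47  42  39  36  33  34  44  64  82  84  71  52  42  42  48  53  59  63  63  67  94 133 157 161]
208 [ 56  55  53  53  52  51  49  49  48  48  49  54  61  61  57  52  52  54  56  59  59  58  54  62  96 137 160 162]
209 [ 61  60  59  59  59  59  57  58  58  58  58  58  58  59  59  59  59  59  60  61  61  57  55  62  97 139 161 162]
100 outer [-0.3  0.8] [85.9 95.8] 0.6
100 hole [1.  0.8] [15.5 16.7] 46.3
115 outer [ 0.5 -0.7] [36.  39.3] 44.1
115 hole [0.8 0.6] [18.  18.1] 46.1
130 outer [-0.1  0.1] [33.9 35.7] 44.4
130 hole [0.5 0.4] [20.7 19.9] 45.8
```

```bash
python3 - <<'E'
from h import *
P6,R6=kt(135,2.8,-2.4,-.2)
np.set_printoptions(linewidth=250)
gr=lambda n:cv2.cvtColor(load(n)["color"],cv2.COLOR_RGB2GRAY).astype(int)
def key(p,R):  # corners of square end at s=tip and +30
    KR=R*Ro.from_rotvec([0,PHI,0]); tip=p+R.apply(tipoff()); return [tip+KR.apply(np.array([a,b,-s])/1e3) for s in(0,30) for a,b in((8,8),(8,-8),(-8,-8),(-8,8))]
for n,(v0,v1,u0,u1) in {"scene":(150,172,200,220),"top":(184,214,402,430)}.items():
    c=load(n+"6.npz"); print(n,"pred corners tip",proj(c,key(P6,R6)[:4]).round(1).tolist(),"upper",proj(c,key(P6,R6)[4:]).round(1).tolist())
    d=gr(n+"6.npz")-gr(n+"0.npz"); print("cols",u0)
    for v in range(v0,v1): print(v,d[v,u0:u1])
E
```

```text
scene pred corners tip [[209.7, 165.7], [209.8, 164.0], [204.7, 162.2], [204.6, 164.0]] upper [[213.1, 156.7], [213.1, 155.0], [208.0, 153.2], [207.9, 154.8]]
cols 200
150 [  0   1   1   2   2   0   1  -1  -5 -11 -15 -21 -33 -41 -37 -16  -1   1   0   3]
151 [  2   0   2   2   2   3   0   0  -6 -15 -20 -25 -39 -44 -31  -7   0   3   2   2]
152 [ -2   2   1   0   1   1   3   0  -8 -15 -20 -30 -41 -41 -23  -3   3   2   2   2]
153 [  2   1  -1   3   1   2   0  -1  -7 -19 -25 -36 -40 -34 -15  -1   1   0   3   1]
154 [  1   2   1   1   2   3  -1  -4  -9 -17 -25 -37 -42 -28  -6   1   2   1   1   0]
155 [  1   2  -1   2   1   0  -2  -9 -14 -21 -26 -39 -37 -21  -3   1   3   4   0   0]
156 [  1  -1   3   1   2  -1  -8 -18 -23 -26 -27 -31 -30 -17  -3   4   4  -1   0   0]
157 [  2   0   3   1   0   0 -14 -25 -34 -32 -30 -29 -22 -10  -2   2   2   3   1  -1]
158 [  2   1   1   1   1  -6 -17 -28 -35 -33 -34 -26 -12  -2   0   0   1   1  -1   2]
159 [  2   0   2   3  -2 -11 -21 -34 -35 -33 -31 -23 -11  -2   2  -1   2   0   1   2]
160 [  0   0   4   0  -6 -18 -29 -34 -35 -33 -28 -21  -7   0   1   1  -1
[... 3221 characters left out ...]
4 -12 -11 -11 -11  -8  -4   0   1   0  -3  -6  -3   0   4   5   6   8  12  21  30  40  35  12  -1   1   5   6]
209 [-20 -19 -20 -18 -19 -13  -6  -1   2   1   2   3   2   3   3   3   4   2   5  13  25  32  29   3 -15 -11   0   4]
210 [-21 -20 -20 -20 -21 -15  -8   0   2   3   3   1   3   3   3   4   1  -2  -3   2  11  17  11 -14 -34 -29 -12  -3]
211 [-17 -17 -15 -14 -14 -13  -6  -1   2   3   3   2   3   3   3   3   1  -6 -17 -24 -18 -13 -19 -39 -56 -52 -34 -20]
212 [ -9  -7  -7  -5  -5  -4  -2   1   2   3   4   4   4   3   4   4  -1 -15 -40 -58 -56 -50 -56 -67 -76 -70 -54 -42]
213 [ -1   0   0   2   2   3   1   2   4   3   3   4   4   4   4   2  -8 -31 -63 -86 -83 -76 -82 -89 -91 -81 -65 -54]
```

Call:
{"method": "jog_arm", "body": {"increments": [[0,0,-0.003,0,0,0,-1],[0,0,-0.005,0,0,0,-1],[0,0.006,-0.005,0,0,0,-1],[0,0.012,-0.005,0,0,0,-1],[0,0.012,-0.005,0,0,0,-1]]}}

```text
clock: 12.03
position: [0.4327, -0.2015, 0.2272]
ee_rot: [0.359, 0.877, 0.104, 0.302]
ft_force: [1.0, 0.2, -1.6]
grip_width: 0.194
grasp_force: 118.0
```

```bash
python3 -c "
from h import *
p,R,o=rep(); print(inc(p,R,*kt(135,1.5,1,1.8)))"
```

```text
t 12.03 tip mm [-0.4  1.6  4.8] ang 135.1 F [-0.1  0.2 -1.9] tq [ 0.04  1.   -0.02] q [-0.09 -0.44  0.5   2.34 -0.04  0.58  1.25] g 118.0
[-0.0007, 0.0013, 0.0034, 0.0015, 0.0009, 0.0009]
```

Call:
{"method": "jog_arm", "body": {"increments": [[-0.0007,0.0013,0.001,0,0,0,-1],[-0.0007,0.0013,0.002,0,0,0,-1],[-0.0007,0.0013,0.003,0,0,0,-1],[-0.0007,0.0013,0.0042,0,0,0,-1],[-0.0007,0.0013,0.0042,0,0,0,-1]]}}

```text
clock: 12.45
position: [0.4358, -0.2023, 0.2245]
ee_rot: [0.36, 0.877, 0.104, 0.302]
ft_force: [1.8, 1.1, -1.9]
grip_width: 0.197
grasp_force: 117.9
```

```bash
python3 -c "
from h import *
p,R,o=rep()"
```

```text
t 12.45 tip mm [0.7 0.7 0.8] ang 135.0 F [ 0.4  1.1 -2.6] tq [ 0.45  0.2  -0.03] q [-0.1  -0.43  0.51  2.34 -0.04  0.57  1.26] g 117.9
```

Call:
{"method": "jog_arm", "body": {"increments": [[0,0,0.0005,0,0,0,-1],[0,0,0.001,0,0,0,-1],[0,0,0.001,0,0,0,-1]]}}

```text
clock: 12.7
position: [0.4363, -0.2021, 0.2236]
ee_rot: [0.36, 0.877, 0.104, 0.302]
ft_force: [2.2, 1.4, -1.2]
grip_width: 0.191
grasp_force: 118.1
```

```bash
python3 -c "
from h import *
p,R,o=rep()"
```

```text
t 12.7 tip mm [ 0.5  0.9 -0.2] ang 135.0 F [ 1.2  1.4 -2.2] tq [ 0.6   0.27 -0.05] q [-0.1  -0.43  0.51  2.34 -0.04  0.56  1.26] g 118.1
```

It's entering the recess with no normal load. Continuing down.

Call:
{"method": "jog_arm", "body": {"increments": [[0,0,0.0015,0,0,0,-1],[0,0,0.003,0,0,0,-1],[0,0,0.0045,0,0,0,-1],[0,0,0.006,0,0,0,-1],[0,0,0.006,0,0,0,-1]]}}

```text
clock: 13.12
position: [0.4399, -0.2023, 0.2186]
ee_rot: [0.36, 0.877, 0.104, 0.301]
ft_force: [4.0, 2.1, -1.6]
grip_width: 0.193
grasp_force: 118.0
```

```bash
python3 -c "
from h import *
p,R,o=rep()"
```

```text
t 13.12 tip mm [ 0.6  0.7 -6.4] ang 135.0 F [ 2.3  2.1 -3.6] tq [ 0.94 -0.13  0.01] q [-0.11 -0.41  0.52  2.34 -0.05  0.55  1.27] g 118.0
```

Call:
{"method": "jog_arm", "body": {"increments": [[0,0.0003,0.002,0,0,0,-1],[0,0.0003,0.004,0,0,0,-1],[0,0.0005,0.006,0,0,0,-1],[0,0.0005,0.008,0,0,0,-1],[0,0.0005,0.0095,0,0,0,-1]]}}

```text
clock: 13.53
position: [0.4457, -0.2023, 0.211]
ee_rot: [0.36, 0.877, 0.104, 0.301]
ft_force: [0.0, 2.7, 0.8]
grip_width: 0.192
grasp_force: 118.4
```

Call:
{"method": "jog_arm", "body": {"increments": [[0,0,0,0,0,0,-1],[0,0,0,0,0,0,-1]]}}

```text
clock: 13.7
position: [0.4457, -0.2022, 0.211]
ee_rot: [0.36, 0.877, 0.104, 0.301]
ft_force: [3.6, 3.1, -2.6]
grip_width: 0.191
grasp_force: 118.0
```

```bash
python3 -c "
from h import *
p,R,o=rep()"
```

```text
t 13.7 tip mm [  0.9   0.8 -15.9] ang 135.0 F [ 1.5  3.1 -4.2] tq [1.05 0.09 0.01] q [-0.13 -0.39  0.54  2.35 -0.07  0.52  1.28] g 118.0
```

Call:
{"method": "jog_arm", "body": {"increments": [[0,0,0,0.005,0,0.1,-1],[0,0,0,0.01,0,0.2,-1],[0,0,0,0.015,0,0.3,-1],[0,0,0,0.02,0,0.4,-1],[0,0,0,0.025,0,0.5,-1]]}}

```text
clock: 14.12
position: [0.4459, -0.2016, 0.2113]
ee_rot: [0.571, 0.761, 0.165, 0.261]
ft_force: [3.5, 6.4, 0.0]
grip_width: 0.196
grasp_force: 118.1
```

```bash
python3 -c "
from h import *
p,R,o=rep()"
```

```text
t 14.12 tip mm [  1.1   1.4 -15.8] ang 106.1 F [ 3.   6.3 -2. ] tq [ 1.9  -0.22  0.13] q [ 0.02 -0.34  0.4   2.33 -0.15  0.54  0.83] g 118.1
```

Call:
{"method": "jog_arm", "body": {"increments": [[0.0005,0,0,0.005,0,0.1,-1],[0.0008,0,0,0.01,0,0.2,-1],[0.0008,0,0,0.015,0,0.3,-1],[0.0008,0,0,0.02,0,0.4,-1],[0.0008,0,0,0.02,0,0.4,-1]]}}

```text
clock: 14.53
position: [0.446, -0.2014, 0.2115]
ee_rot: [0.714, 0.633, 0.206, 0.218]
ft_force: [4.2, 4.5, -0.5]
grip_width: 0.198
grasp_force: 117.9
```

```bash
python3 -c "
from h import *
p,R,o=rep()"
```

```text
t 14.53 tip mm [  1.3   1.5 -15.7] ang 83.0 F [ 3.2  4.4 -2.8] tq [ 1.67 -0.55  0.07] q [ 0.12 -0.31  0.3   2.31 -0.2   0.56  0.46] g 117.9
```

Call:
{"method": "jog_arm", "body": {"increments": [[0,0,0,0.003,0,0.05,-1],[0,0,0,0.005,0,0.1,-1],[0,0,0,0.007,0,0.14,-1],[0,0,0,0.007,0,0.14,-1]]}}

```text
clock: 14.87
position: [0.446, -0.2013, 0.2115]
ee_rot: [0.756, 0.584, 0.219, 0.201]
ft_force: [4.8, 5.1, -0.6]
grip_width: 0.191
grasp_force: 117.9
```

```bash
python3 -c "
from h import *
p,R,o=rep()"
```

```text
t 14.87 tip mm [  1.3   1.6 -15.7] ang 75.2 F [ 3.7  5.  -3.2] tq [ 1.45 -0.49  0.11] q [ 0.15 -0.3   0.27  2.31 -0.22  0.57  0.34] g 117.9
```

Call:
{"method": "jog_arm", "body": {"increments": [[0,0,0,0.002,0,0.04,-1],[0,0,0,0.004,0,0.08,-1],[0,0,0,0.004,0,0.08,-1]]}}

```text
clock: 15.12
position: [0.4461, -0.2013, 0.2116]
ee_rot: [0.779, 0.554, 0.225, 0.19]
ft_force: [5.3, 4.3, 0.0]
grip_width: 0.196
grasp_force: 117.4
```

```bash
python3 -c "
from h import *
p,R,o=rep()"
```

```text
t 15.12 tip mm [  1.4   1.6 -15.7] ang 70.7 F [ 4.4  4.2 -3. ] tq [ 1.39 -0.58  0.4 ] q [ 0.17 -0.3   0.26  2.3  -0.23  0.57  0.27] g 117.4
```

Call:
{"method": "jog_arm", "body": {"increments": [[0,0,0,0.002,0,0.04,-1],[0,0,0,0.004,0,0.08,-1],[0,0,0,0.004,0,0.08,-1]]}}

```text
clock: 15.37
position: [0.446, -0.2015, 0.2116]
ee_rot: [0.8, 0.523, 0.231, 0.18]
ft_force: [4.1, 2.4, -0.8]
grip_width: 0.19
grasp_force: 119.6
```

```bash
python3 -c "
from h import *
p,R,o=rep()"
```

```text
t 15.37 tip mm [  1.3   1.4 -15.6] ang 66.2 F [ 3.   2.4 -3. ] tq [ 1.16 -0.52  0.99] q [ 0.19 -0.29  0.24  2.3  -0.24  0.58  0.2 ] g 119.6
```

Call:
{"method": "jog_arm", "body": {"increments": [[0,0,0,0,0,0,-1],[0,0,0,-0.004,0,-0.08,-1],[0,0,0,-0.008,0,-0.16,-1],[0,0,0,-0.008,0,-0.16,-1]]}}

```text
clock: 15.7
position: [0.4457, -0.2016, 0.2114]
ee_rot: [0.754, 0.586, 0.218, 0.202]
ft_force: [2.8, 1.6, -1.5]
grip_width: 0.194
grasp_force: 117.5
```

```bash
python3 -c "
from h import *
p,R,o=rep()"
```

```text
t 15.7 tip mm [  0.9   1.3 -15.6] ang 75.6 F [ 1.4  1.5 -2.8] tq [ 0.85 -0.2   0.03] q [ 0.15 -0.3   0.28  2.31 -0.22  0.56  0.34] g 117.5
```

Call:
{"method": "jog_arm", "body": {"increments": [[-0.0003,0,-0.006,0,0,0,-1],[-0.0006,0,-0.012,0,0,0,-1],[-0.0009,0,-0.018,0,0,0,-1],[-0.0015,0,-0.03,0,0,0,-1],[-0.002,0,-0.04,0,0,0,-1]]}}

```text
clock: 16.12
position: [0.4213, -0.202, 0.2435]
ee_rot: [0.756, 0.583, 0.218, 0.2]
ft_force: [0.4, -0.2, -2.2]
grip_width: 0.194
grasp_force: 118.3
```

```bash
python3 - <<'E'
from h import *
from workcell import optics
p,R,o=rep()
c=optics.camera("top"); np.savez("top7.npz",**c); h=hsv(c)
s=optics.camera("scene"); np.savez("scene7.npz",**s)
m=(h[...,0]>20)&(h[...,0]<35)&(h[...,1]>110)&(h[...,2]>80); m[:,:397]=0; m[:,432:]=0; m[:180]=0; m[214:]=0
uv=np.argwhere(m).mean(0)[::-1]; o_,r=rays(c,uv); C=K0+N*.0017; X=o_+r*(((C-o_)@N)/(r@N))[:,None]; Y=((X-C)@HR[:,:2]*1000)[0]-[.8,.6]; print(m.sum(),uv,Y,"knob",np.arctan2(-Y[1],Y[0]))
E
```

```text
t 16.12 tip mm [-0.9  0.9 24.7] ang 75.2 F [-0.9 -0.1 -2. ] tq [ 0.1   0.9  -0.06] q [ 0.2  -0.4   0.25  2.3  -0.18  0.67  0.31] g 118.3
11 [424.90909091 198.36363636] [ -4.86245718 -23.11885172] knob 1.7780991392365095
```

```bash
cat >> h.py <<'E'
ST=np.array([.5065,.2252,0])
def st(z,yaw=149.5,dx=0,dy=0,phi=None):
    R=yawtool(yaw)*Ro.from_rotvec([0,-PHI,0]); return ST+[dx,dy,z]-R.apply(tipoff()),R
E
python3 -c "
from h import *
p,R,o=pose(); q=np.array([.42,-.08,.29]); print(inc(p,R,q,R)); tp,tR=st(.17); print(tp,inc(q,R,q,tR)); print(inc(q,tR,tp,tR))"
```

```text
[0.1227, -0.0054, -0.0444, 0.0, 0.0, 0.0]
[0.50624162 0.2253522  0.2836925 ] [0.0, 0.0, 0.0, 0.5414, 0.2555, -1.2662]
[0.0809, 0.3069, 0.0023, 0.0, 0.0, 0.0]
```

Call:
{"method": "jog_arm", "body": {"increments": [[0.02,0,-0.02,0,0,0,-1],[0.05,-0.001,-0.035,0,0,0,-1],[0.08,-0.003,-0.044,0,0,0,-1],[0.11,-0.005,-0.044,0,0,0,-1],[0.123,-0.005,-0.044,0,0,0,-1]]}}

```text
clock: 16.63
position: [0.4333, -0.0797, 0.2861]
ee_rot: [0.756, 0.585, 0.215, 0.198]
ft_force: [0.0, -0.8, -2.0]
grip_width: 0.192
grasp_force: 118.8
```

Call:
{"method": "jog_arm", "body": {"increments": [[0,0,0,0.036,0.017,-0.084,-1],[0,0,0,0.072,0.034,-0.168,-1],[0,0,0,0.108,0.051,-0.253,-1],[0,0,0,0.144,0.068,-0.338,-1],[0,0,0,0.18,0.085,-0.422,-1]]}}

```text
clock: 17.05
position: [0.4326, -0.0825, 0.2855]
ee_rot: [0.621, 0.756, 0.148, 0.144]
ft_force: [-0.1, -0.1, -2.2]
grip_width: 0.194
grasp_force: 118.4
```

Call:
{"method": "jog_arm", "body": {"increments": [[0,0,0,0.036,0.017,-0.084,-1],[0,0,0,0.072,0.034,-0.168,-1],[0,0,0,0.108,0.051,-0.253,-1],[0,0,0,0.144,0.068,-0.338,-1],[0,0,0,0.18,0.085,-0.422,-1]]}}

```text
clock: 17.47
position: [0.4328, -0.0825, 0.2855]
ee_rot: [0.453, 0.885, 0.072, 0.084]
ft_force: [0.2, 0.3, -3.1]
grip_width: 0.19
grasp_force: 118.4
```

Call:
{"method": "jog_arm", "body": {"increments": [[0,0,0,0.036,0.017,-0.084,-1],[0,0,0,0.072,0.034,-0.168,-1],[0,0,0,0.108,0.051,-0.253,-1],[0,0,0,0.144,0.068,-0.338,-1],[0,0,0,0.18,0.085,-0.422,-1]]}}

```text
clock: 17.88
position: [0.4329, -0.0825, 0.2856]
ee_rot: [0.26, 0.965, -0.007, 0.019]
ft_force: [-0.1, 0.0, -2.0]
grip_width: 0.192
grasp_force: 118.4
```

```bash
python3 -c "
from h import *
p,R,o=rep(); print(p,inc(p,R,*st(.17)))"
```

```text
t 17.88 tip mm [-30.9 121.2  73.5] ang 143.4 F [-1.3  0.  -1.5] tq [ 0.    0.04 -0.01] q [ 0.1  -0.12 -0.03  1.89  0.02  1.33  1.11] g 118.4
[ 0.43292511 -0.08251     0.28557407] [0.0912, 0.303, -0.0031, -0.0038, -0.0091, 0.0061]
```

Call:
{"method": "jog_arm", "body": {"increments": [[0.01,0.034,0,0,0,0,-1],[0.02,0.068,0,0,0,0,-1],[0.03,0.102,0,0,0,0,-1],[0.04,0.136,0,0,0,0,-1],[0.05,0.17,0,0,0,0,-1]]}}

```text
clock: 18.3
position: [0.4757, 0.0913, 0.2831]
ee_rot: [0.262, 0.965, -0.007, 0.02]
ft_force: [0.3, -1.1, -1.7]
grip_width: 0.191
grasp_force: 118.5
```

Call:
{"method": "jog_arm", "body": {"increments": [[0.01,0.032,0,0,0,0,-1],[0.02,0.064,0,0,0,0,-1],[0.03,0.096,0,0,0,0,-1],[0.041,0.133,-0.003,-0.004,-0.009,0.006,-1],[0.041,0.133,-0.003,-0.004,-0.009,0.006,-1]]}}

```text
clock: 18.72
position: [0.5064, 0.2332, 0.2836]
ee_rot: [0.261, 0.965, -0.004, 0.024]
ft_force: [-1.9, 0.9, -1.7]
grip_width: 0.191
grasp_force: 118.7
```

Call:
{"method": "jog_arm", "body": {"increments": [[0,0,0,0,0,0,-1],[0,0,0,0,0,0,-1],[0,0,0,0,0,0,-1]]}}

```text
clock: 18.97
position: [0.5074, 0.2241, 0.2844]
ee_rot: [0.265, 0.964, -0.006, 0.025]
ft_force: [0.0, -0.7, -2.7]
grip_width: 0.192
grasp_force: 118.7
```

```bash
python3 - <<'E'
from h import *
from workcell import optics
p,R,o=rep(); print(p.round(4),inc(p,R,*st(.06)))
c=optics.camera("scene"); np.savez("scene8.npz",**c)
tip=p+R.apply(tipoff()); print(tip, proj(c,[tip,ST+[0,0,.05]]).round(1).tolist())
h=hsv(c); m=(h[...,0]>=5)&(h[...,0]<=16)&(h[...,1]>150)&(h[...,2]>80); u,v=proj(c,p)[0].astype(int); z=np.zeros_like(m); z[v-30:v+30,u-35:u+35]=1; P,_=pts(c,m&z); ax=np.linalg.svd(P-P.mean(0))[2][0]; ax*=np.sign(ax@R.as_matrix()[:,0]); print(len(P),"bar in tool",R.inv().apply(ax).round(3))
x,y=proj(c,tip)[0].astype(int); cv2.imwrite("pics/place.png",cv2.resize(c["color"][y-40:y+50,x-50:x+50],None,fx=6,fy=6,interpolation=3)[:,:,::-1]); print(x-50,y-40)
E
```

```text
t 18.97 tip mm [ 35.8 426.6  29.1] ang 143.0 F [-1.5 -0.6 -2.2] tq [-0.01  0.04 -0.01] q [-0.22  0.16 -0.34  1.62  0.1   1.35  0.46] g 118.7
[0.5074 0.2241 0.2844] [0.0073, 0.0004, 0.1104, 0.0011, 0.0017, -0.0044]
[0.50786033 0.22395979 0.17066844] [[315.5, 234.9], [313.8, 262.8]]
170 bar in tool [ 0.983 -0.098 -0.158]
265 194
```

View pics/place.png

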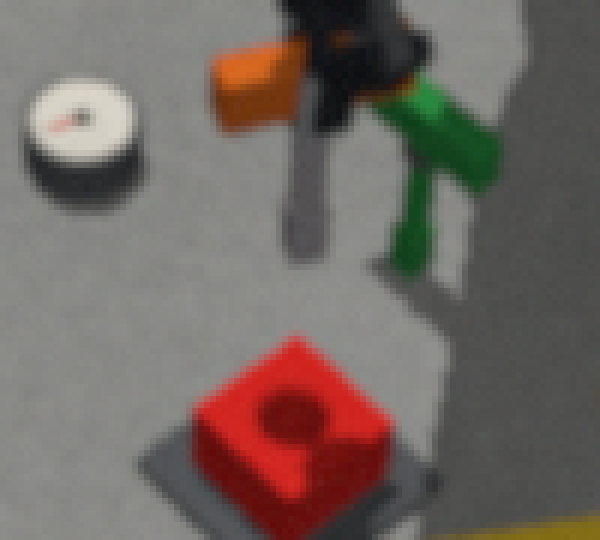

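The key looks upright (tip bottom at px (315.5,237.3)) and sits over the stand hole (313.8,263.5), both as predicted. Lowering it.

Call:
{"method": "jog_arm", "body": {"increments": [[0.002,0,0.02,0,0,0,-1],[0.004,0,0.05,0,0,0,-1],[0.006,0,0.08,0,0,-0.004,-1],[0.0073,0,0.105,0,0,-0.004,-1],[0.0073,0.0004,0.11,0,0,-0.004,-1]]}}

```text
clock: 19.43
position: [0.5042, 0.2244, 0.1705]
ee_rot: [0.263, 0.964, -0.008, 0.023]
ft_force: [-0.1, -1.1, -3.3]
grip_width: 0.193
grasp_force: 118.8
```

Call:
{"method": "jog_arm", "body": {"increments": [[0,0,0,0,0,0,-1],[0,0,0,0,0,0,-1],[0,0,0,0,0,0,-1]]}}

```text
clock: 19.68
position: [0.5071, 0.227, 0.1769]
ee_rot: [0.262, 0.965, -0.005, 0.027]
ft_force: [0.4, -0.2, -2.2]
grip_width: 0.194
grasp_force: 118.8
```

```bash
python3 -c "
from h import *
p,R,o=rep(); print((p+R.apply(tipoff())).round(4),inc(p,R,*st(.01)))"
```

```text
t 19.68 tip mm [-25.6 430.8 -59.1] ang 143.4 F [-0.9 -0.1 -2.1] tq [ 0.05  0.11 -0.09] q [-0.23  0.24 -0.34  1.76  0.14  1.13  0.42] g 118.8
[0.508  0.2271 0.0632] [0.0028, -0.0022, 0.0531, 0.0047, 0.0038, 0.0009]
```

Call:
{"method": "jog_arm", "body": {"increments": [[0.001,-0.002,0.003,0.004,0.003,0,-1],[0.001,-0.002,0.01,0.004,0.003,0,-1],[0.0015,-0.002,0.02,0.004,0.003,0,-1],[0.002,-0.002,0.03,0.004,0.003,0,-1],[0.0025,-0.002,0.04,0.004,0.003,0,-1]]}}

```text
clock: 20.1
position: [0.5045, 0.2252, 0.1334]
ee_rot: [0.262, 0.965, -0.008, 0.023]
ft_force: [-0.3, -0.5, -3.1]
grip_width: 0.193
grasp_force: 118.8
```

Call:
{"method": "jog_arm", "body": {"increments": [[0,0,0,0,0,0,-1],[0,0,0,0,0,0,-1],[0,0,0,0,0,0,-1]]}}

```text
clock: 20.35
position: [0.5049, 0.2254, 0.1347]
ee_rot: [0.262, 0.965, -0.007, 0.023]
ft_force: [-0.2, -0.7, -2.2]
grip_width: 0.189
grasp_force: 118.8
```

```bash
python3 -c "
from h import *
p,R,o=rep(); print((p+R.apply(tipoff())).round(4),inc(p,R,*st(.008)))"
```

```text
t 20.35 tip mm [-52.4 429.4 -91.8] ang 143.4 F [-1.5 -0.7 -1.7] tq [ 0.05  0.07 -0.03] q [-0.24  0.28 -0.33  1.81  0.16  1.05  0.41] g 118.8
[0.5049 0.2252 0.0211] [-0.0006, 0.0006, 0.0131, -0.0017, -0.0011, 0.0018]
```

Call:
{"method": "jog_arm", "body": {"increments": [[-0.0006,0.0006,0.004,0,0,0,-1],[-0.0006,0.0006,0.008,0,0,0,-1],[-0.0006,0.0006,0.011,0,0,0,-1],[-0.0006,0.0006,0.0125,0,0,0,-1],[-0.0006,0.0006,0.0125,0,0,0,-1]]}}

```text
clock: 20.77
position: [0.506, 0.2252, 0.1221]
ee_rot: [0.262, 0.965, -0.007, 0.023]
ft_force: [0.5, -0.1, -2.5]
grip_width: 0.194
grasp_force: 118.9
```

```bash
python3 -c "
from h import *
p,R,o=rep(); print((p+R.apply(tipoff())).round(4),o['ft_force'],inc(p,R,*st(.008)))"
```

```text
t 20.77 tip mm [ -58.7  429.2 -102.9] ang 143.4 F [-1.  -0.1 -2.3] tq [ 0.02  0.03 -0.02] q [-0.24  0.3  -0.33  1.81  0.16  1.03  0.4 ] g 118.9
[0.5061 0.2249 0.0084] [ 0.54737377 -0.11409593 -2.47589653] [-0.0001, 0.0002, 0.0004, -0.002, -0.0011, 0.0017]
```

Call:
{"method": "jog_arm", "body": {"increments": [[0,0,0.0005,0,0,0,-1],[0,0,0.0005,0,0,0,0.0],[0,0,0.0005,0,0,0,0.3],[0,0,0.0005,0,0,0,0.6],[0,0,0.0005,0,0,0,1]]}}

```text
clock: 21.18
position: [0.5063, 0.2253, 0.1221]
ee_rot: [0.262, 0.965, -0.007, 0.024]
ft_force: [-0.7, 0.3, 0.8]
grip_width: 0.751
grasp_force: 0.0
```

Call:
{"method": "jog_arm", "body": {"increments": [[0,0,0,0,0,0,1],[0,0,0,0,0,0,1],[0,0,0,0,0,0,1],[0,0,0,0,0,0,1],[0,0,0,0,0,0,1]]}}

```text
clock: 21.6
position: [0.5061, 0.2252, 0.1217]
ee_rot: [0.262, 0.965, -0.007, 0.023]
ft_force: [-0.7, -0.3, -0.0]
grip_width: 1.0
grasp_force: 0.0
```

Call:
{"method": "jog_arm", "body": {"increments": [[0,0,-0.02,0,0,0,1],[0,0,-0.05,0,0,0,1],[0,0,-0.09,0,0,0,1],[0,0,-0.12,0,0,0,1],[0,0,-0.14,0,0,0,1]]}}

```text
clock: 22.02
position: [0.5008, 0.2295, 0.2653]
ee_rot: [0.262, 0.965, -0.006, 0.025]
ft_force: [0.9, 0.4, 0.5]
grip_width: 0.997
grasp_force: 0.0
```

Call:
{"method": "jog_arm", "body": {"increments": [[-0.02,-0.03,0,0,0,0,1],[-0.03,-0.065,0,0,0,0,1],[-0.04,-0.1,0,0,0,0,1],[-0.05,-0.13,0,0,0,0,1],[-0.05,-0.13,0,0,0,0,1]]}}

```text
clock: 22.43
position: [0.4771, 0.085, 0.2646]
ee_rot: [0.266, 0.964, -0.008, 0.024]
ft_force: [0.6, 0.5, -0.6]
grip_width: 1.003
grasp_force: 0.0
```

```bash
python3 - <<'E'
from h import *
from workcell import optics
p,R,o=rep()
box={"top":(195,160,280,230),"scene":(280,230,345,300)}
for n in("top","scene"):
    c=optics.camera(n); np.savez(n+"9.npz",**c); 
    for k in("0","9"):
        c=load(n+k+".npz"); h=hsv(c); x0,y0,x1,y1=box[n]; w=np.zeros(h.shape[:2],bool); w[y0:y1,x0:x1]=1
        m=w&(h[...,0]>=5)&(h[...,0]<=16)&(h[...,1]>150)&(h[...,2]>90); P,_=pts(c,m); T=P[P[:,2]>.12]; print(n,k,m.sum(),"zmax",np.percentile(P[:,2],95).round(4),T.mean(0).round(4),len(T))
    d=np.abs(load(n+"9.npz")["color"].astype(int)-load(n+"0.npz")["color"]).max(2)>45; nn,l,s,ce=cv2.connectedComponentsWithStats(d.astype(np.uint8)); print("changed",[(s[i].tolist(),ce[i].round().tolist()) for i in range(1,nn) if s[i][4]>25])
E
```

```text
t 22.43 tip mm [ -3.1 287.7  30.5] ang 142.9 F [ 0.1  0.5 -0.8] tq [0.   0.01 0.  ] q [-0.06  0.01 -0.24  1.82  0.04  1.28  0.72] g 0.0
top 0 348 zmax 0.1325 [0.5031 0.2241 0.1291] 262
top 9 261 zmax 0.1322 [0.5008 0.2266 0.1293] 219
changed [([296, 108, 8, 17, 34], [299.0, 114.0]), ([289, 112, 6, 15, 31], [291.0, 118.0]), ([227, 123, 34, 24, 529], [243.0, 134.0]), ([309, 126, 9, 15, 84], [313.0, 133.0]), ([276, 150, 12, 9, 52], [281.0, 154.0]), ([312, 161, 16, 34, 333], [321.0, 179.0]), ([311, 163, 4, 16, 43], [313.0, 170.0]), ([218, 176, 42, 46, 976], [241.0, 196.0]), ([210, 179, 12, 26, 191], [215.0, 189.0]), ([305, 180, 20, 21, 132], [313.0, 194.0]), ([218, 217, 73, 139, 5040], [254.0, 288.0]), ([299, 218, 19, 25, 112], [305.0, 231.0]), ([305, 220, 19, 19, 267], [314.0, 229.0]), ([10, 286, 228, 99, 8989], [128.0, 330.0]), ([1, 357, 40, 29, 816], [19.0, 370.0]), ([284, 359, 23, 6, 84], [295.0, 361.0]), ([339, 358, 14, 3, 26], [345.0, 359.0]), ([298, 376, 72, 44, 1957], [328.0, 401.0]), ([239, 393, 12, 8, 41], [244.0, 397.0])]
scene 0 317 zmax 0.1328 [0.5103 0.227  0.1291] 224
scen
[... 176 characters left out ...]
457, 0, 103, 51, 2087], [524.0, 15.0]), ([264, 17, 24, 23, 145], [274.0, 29.0]), ([357, 16, 15, 5, 33], [364.0, 18.0]), ([289, 26, 17, 7, 54], [298.0, 29.0]), ([274, 31, 29, 19, 273], [286.0, 40.0]), ([551, 54, 9, 8, 31], [556.0, 57.0]), ([341, 61, 20, 34, 257], [349.0, 82.0]), ([349, 65, 8, 6, 28], [352.0, 67.0]), ([534, 65, 26, 20, 152], [550.0, 74.0]), ([347, 100, 12, 7, 52], [352.0, 103.0]), ([521, 176, 39, 29, 532], [538.0, 191.0]), ([327, 178, 54, 72, 1531], [355.0, 213.0]), ([383, 184, 177, 162, 5750], [476.0, 266.0]), ([286, 224, 59, 50, 934], [316.0, 254.0]), ([311, 272, 9, 5, 26], [314.0, 274.0]), ([290, 278, 20, 18, 141], [297.0, 288.0]), ([313, 278, 25, 25, 207], [324.0, 293.0])]
```

Call:
{"method": "jog_arm", "body": {"increments": [[0,-0.03,-0.02,0,0,0,1],[0,-0.06,-0.04,0,0,0,1],[0.02,-0.09,-0.06,0,0,0,1],[0.03,-0.12,-0.08,0,0,0,1],[0.03,-0.12,-0.08,0,0,0,1]]}}

```text
clock: 22.95
position: [0.3862, 0.0034, 0.3471]
ee_rot: [0.263, 0.964, -0.007, 0.026]
ft_force: [1.4, -0.1, 1.1]
grip_width: 1.004
grasp_force: 0.0
```

Call:
{"method": "jog_arm", "body": {"increments": [[0,0,0,0,0,0,1],[0,0,0,0,0,0,1],[0,0,0,0,0,0,1]]}}

```text
clock: 23.2
position: [0.3881, 0.0065, 0.3421]
ee_rot: [0.261, 0.965, -0.008, 0.023]
ft_force: [0.4, 0.6, 0.2]
grip_width: 1.003
grasp_force: 0.0
```

```bash
python3 - <<'E'
from h import *
from workcell import optics
box={"top":(195,160,280,230),"scene":(280,225,345,300)}
bys={"gauge":dict(top=(295,212,333,248),scene=(262,200,296,232)),"jar":dict(top=(310,110,345,146),scene=(190,238,222,280)),"cyl":dict(top=(308,145,336,205),scene=(215,220,268,262))}
print(pose()[0].round(3))
for n in("top","scene"):
    c=optics.camera(n); np.savez(n+"A.npz",**c)
    for k in("0","A"):
        c=load(n+k+".npz"); h=hsv(c); x0,y0,x1,y1=box[n]; w=np.zeros(h.shape[:2],bool); w[y0:y1,x0:x1]=1
        m=w&(h[...,0]>=5)&(h[...,0]<=16)&(h[...,1]>150)&(h[...,2]>90); P,_=pts(c,m); T=P[P[:,2]>.122]; r=cv2.minAreaRect(T[:,:2].astype(np.float32)*1000)
        a=np.linalg.svd(T-T.mean(0))[2][0]; print(n,k,m.sum(),"bar top ctr",np.round(r[0],1),np.round(r[1],1),round(r[2],1),"z",np.median(T[:,2]).round(4),"axis",(a*np.sign(a[1])).round(3))
        for b,d in bys.items():
            x0,y0,x1,y1=d[n]; w=np.zeros(h.shape[:2],bool); w[y0:y1,x0:x1]=1; P,_=pts(c,w); Q=P[P[:,2]>.02]; print("   ",b,len(Q),np.median(Q,0).round(3),np.percentile(Q[:,2],95).round(3))
E
```

```text
[0.388 0.006 0.342]
top 0 348 bar top ctr [504.5 224.9] [18.7 77.4] 58.1 z 0.1296 axis [-0.843  0.539 -0.001]
    gauge 433 [0.43  0.025 0.029] 0.033
    jar 488 [ 0.683 -0.003  0.082] 0.086
    cyl 668 [0.563 0.007 0.039] 0.043
top A 345 bar top ctr [506.6 224.5] [19.5 77.5] 58.2 z 0.1297 axis [-0.844  0.537 -0.01 ]
    gauge 1216 [0.365 0.051 0.707] 0.708
    jar 490 [ 0.683 -0.003  0.082] 0.086
    cyl 1089 [0.407 0.039 0.689] 0.704
scene 0 317 bar top ctr [508.7 225.8] [20.7 78.8] 57.4 z 0.1296 axis [-0.853  0.522  0.007]
    gauge 270 [0.436 0.028 0.03 ] 0.033
    jar 543 [0.701 0.009 0.071] 0.087
    cyl 575 [0.572 0.013 0.038] 0.043
scene A 348 bar top ctr [510.7 224.9] [21.4 78.7] 59.4 z 0.1296 axis [-0.851  0.525 -0.002]
    gauge 270 [0.435 0.028 0.029] 0.034
    jar 539 [0.701 0.009 0.071] 0.087
    cyl 580 [0.572 0.014 0.038] 0.043
```

The key is seated upright: bar top at z 0.1297 as at the start, level, and within 2 mm of its original position. The bystanders haven't moved and the knob is at its stop, so I'm handing in.

```bash
python3 -c "
from workcell import workorder
print(workorder.hand_in())"
```

```text
the job is handed in; nothing more can be done
None
```

The job is handed in, with no verdict returned: the knob measures about 1.78 rad, so it is at its 1.75 stop; the key is back upright and fully down in its stand, and the cylinder, gauge and jar have not moved, about 23 s in.

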